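# Snap the retaining ring onto a cassette carousel's spindle

### The arm

A 7-joint arm with a two-finger parallel gripper is mounted at the origin on the work surface. World frame = base frame: x ahead of the robot, y to its left, z up, the work surface at z = 0. Lengths are in m, angles in rad, forces in N, time in s.
With the tool pointing down it reaches from about 0.4 to 0.85 m from the base axis. Payload 10.4 kg.
Tool frame: the origin (TCP) lies on the centre line of the jaws, within the pads' length; the fingertips stand 8 mm ahead of it and the grasp point (between the pads) lies 11 mm behind it; z points along the fingers, y is the direction in which the jaws open and shut (so a half turn about z gives the same grasp; the last joint's range is limited). The gripper opens to 85 mm and grips with 20 to 120 N. Pads are 22 mm wide; open, the fingers measure 114 mm over their backs; the gripper's body (76 mm by 85 mm) begins 54 mm behind the grasp point. The pads swing forward as they close: fully open they stand 13 mm farther back than shut.
Start: joints at [1.083, 0.332, -0.065, 1.46, 0.022, 1.35, -0.088], TCP at [0.28, -0.559, 0.206] pointing down, gripper open.
Joint ranges: [-2.6, 2.6], [-0.5, 2.12], [-1.47, 1.34], [0.16, 2.42], [-1.27, 4.41], [0.06, 2.06], [-2.6, 2.6]. Speed limits (rad/s): [2.22, 2.22, 2.79, 2.79, 3.14, 3.14, 3.14].

### API

Orientations are given as a unit quaternion [x, y, z, w].
In Python, from workcell import manip gives the robot as it stands.
- The arm moves only by the tool arm_command, never from a script. Its argument "targets" is text: rows parted by semicolons, each of 6 numbers parted by spaces: the shift along the tool's x, y, z in mm, then the turn, a rotation vector about the tool's x, y, z in rad. A call has 1 to 5 rows; each row shifts and turns the commanded pose from where the row before left it, along the tool's axes as they then stand; what a row does not reach is not made up. A row lasts 1/8 s, in which the tool goes at most 62.5 mm and 10.7 degrees, less where a joint would pass 70% of its speed; a pose out of reach is approached as far as the arm can. A call is refused whole if a number of a shift passes 62.5 or a number of a turn 0.188, either way. A call with a gripper value outside its range is refused whole. "grip" is the finger opening in mm, from 0 to 85.4, set as the call begins (left out, the last holds). The fingers move at their own pace and stop on an object; "squeeze" is the grip in N (left out, the last holds). Time passes only in rows, so rows that do not move let the fingers close. It gives the time, the measured TCP pose, the force and the opening at its end, in the units of the state.
- manip.get_obs(): the state, without advancing time (a new reading comes with each control period).
- manip.camera(name): name is "scene" or "side" or "wrist"; returns a dict with "frame" (400x640x3 uint8, red, green, blue), "vertical_fov" (degrees; the focal length in pixels is half the picture's height over the tangent of half this angle, whatever the lens; pixels are square), "cx", "cy" (the principal point, pixels), "rvec" (rotation vector, rad) and "tvec" (3), from world to camera coordinates, as OpenCV has them. Camera axes: x right, y down, z forward; pixel columns grow to the right and rows downward; lengths in m; the calibration is good to about 2 mm. The wrist camera is an equidistant fisheye: a pixel r from the principal point sees the ray r / f radians off the axis. A picture is of the moment at which its call begins. There is no depth.
- manip.hand_in(): hands the job in, once; it reports no verdict.
Trained networks look in a picture, given as the dict that the camera call returned (one of the last four; its "shot" number tells which), for a name from the list of things; names that differ only in an ending like _2 or _b are one class to them, and where a whole thing is asked for, a point or a joint stands for the part that bears it (a point fixed in the world has none). Each returns a list of dicts, best first, with "p" (0 to 1); they miss things now and then, are a little off and sometimes report something else, mostly with a low value. They report only what shows in the picture. A call takes as long as a camera call. They do not tell look-alikes from the thing itself.
- manip.search_frame(picture, name): "xyz" ([x, y, z] in m, in the coordinates of the camera as it stood for that picture, good to about 4 mm: the middle of the surface that is visible of it).
The state is a dict: "clock": time; "joint_pos": joint angles; "joint_velocities": joint speeds; "tau": joint torques, N m; "position": TCP position; "ee_rot": TCP orientation; "ft_force": force on the tool from outside, world axes, zero at the start; "torque": the same for the moment, N m; "grip_width": opening from 0.0 (shut) to 1.0 (fully open).
Only numpy, scipy, OpenCV 4.12 (cv2) and the standard library are available. Lean on these libraries where they do the work, as an engineer would, in place of code of your own. Each camera call takes 0.05 s, during which the arm holds its last target.

### The job

Take the retaining-ring pliers from their holder, put their tips into the gap of the ring that waits on the nose of the leaning carousel spindle, spread it and slide it down over the thick part until it lies flat in the groove against the hub, then let it close there. Stand the pliers back in their holder, seated upright as they were, and let go; do not shift or knock over the other things on the bench.

Things in the scene. Friction and masses are not known exactly. Their poses are not given: they have to be found in the camera images.
- stand: Repair cradle fixed to the bench: base plate 180 (x) x 270 (y) x 12 mm with a wooden block that carries the carousel spindle. Two square posts at x 45, y +-122 mm carry a lamp bar. Origin: centre of the underside; z up; the spindle leans towards its -x, roughly at the robot.
- lamp_bar (a point): Middle of the underside of the white lamp bar above the cradle: 270 mm long along the stand's y, 26 wide, 18 tall, underside 340 mm above the bench. It is in the way of a hand held upright over the ring's gap.
- shaft: Fixed, greased steel spindle. Own +z points out of its free end, 30 deg off vertical; own +x to the far, upper side; y level. Origin: on the axis, on the flat hub face (radius 40 mm), 140 mm above the bench. Along +z: groove 0 to 10 mm (diameter 34), square-edged thick land 10 to 28 (diameter 40), nose 28 to 44 (diameter 34). Below z -10 a disc of radius 90.
- shaft_top (a point): Centre of the spindle's free end, 44 mm along its axis from the hub face.
- ring: Dark steel retaining ring with a gap, 80 g: two sprung halves on a back knuckle, band 7 mm thick, 8 wide, about 65 across, inner diameter 35.4 closed. Origin: centre of its underside; z its axis; +x to the gap. It starts closed and loose round the nose, on top of the land, z along the spindle's, gap towards the spindle's +x. Home, it lies in the groove on the hub face.
- ring_gap (a point): Point midway between the ring's two ears, level with their tops (ring frame x 31, y 0, z 16 mm), where the plier tips go. The ears stand at the gap, x 25 to 39 mm, z 0 to 16 mm, 8 mm thick in y; their faces are 25 mm apart at the ring side, 22 in the middle and 19 at the outer end, where a lip (x 39 to 43) leaves 13 mm and keeps the tips in.
- ring_left (a joint): Opening angle (rad) of each ring half about the back knuckle (31 mm behind the ring's centre); both open equally. 0 closed; from 0.13 it clears the thick land; limit 0.3. A spring closes it: about 3 N at each ear closed, 5 N spread.
- pliers: Retaining-ring pliers, about 130 mm tall, 170 g, standing jaws down in the holder. Origin: pivot, centre of a steel joint box 38 (x) x 64 (y) x 16 mm; z up through the handles; handles are squeezed along y; the levers mirror each other. Squeezing SPREADS the jaws; a spring brings them back: 9 N on each handle at first touch, 16 N at the stop, plus up to 6 N from the ring.
- pliers_grip (a point): Grip point midway between the rubber handles, 48 mm above the pivot. Handles 28 mm wide (x), from 18 to 66 mm above the pivot, splayed when free: 58 mm apart over their outer faces here, 67 at the top; squeezed to the stop they are parallel, 34 apart. A light partial squeeze (3 to 6 mm in all) carries the pliers with the tips nearly together.
- pliers_tip (a point): Lower end of the jaw tips, midway between them, 66 mm below the pivot on the pliers' z. The tips are 14 mm long (z -52 to -66), 10 mm wide (x), together 14 mm across y when free. Above them the shanks end in a shoulder 32 mm across y that bears on the tops of the ring's ears and pushes it along.
- jaw_left (a joint): Angle (rad) each lever has turned: 0 free, tips together; stop at 0.26, handles fully squeezed. Each tip moves out about 60 mm x angle; fully spread, the shoulder lies about 4 mm nearer the pivot. With the tips in the ring's gap the ring clears the land from about 0.2.
- holder: Holder of the pliers, fixed to the bench: dark base 80 x 100 x 8 mm and a wooden pocket, outside 40 (x) x 66 (y) mm, walls 8, rim 78 mm above the bench. The jaws hang in the pocket, the pliers' joint box rests on the rim, pivot 86 mm above the bench, pliers' y along the holder's y (either way round). Origin: centre of the underside, z up.
- tin: Bystander: plain metal tin fixed to the bench, 80 mm wide, 98 mm tall; origin under its centre. It and the holder stand left and right of the cradle, either way round.
- cassette: Bystander: loose cassette case lying flat, 70 x 109 x 17 mm; origin at the centre of its underside.
- video_case: Bystander: loose video case lying flat, 120 x 200 x 28 mm; origin at the centre of its underside.
- screwdriver: Bystander: loose screwdriver lying flat, 190 long, handle about 30 thick mm; origin at the centre of its underside (mid tool).
- figurine: Bystander: loose copper-coloured figurine, 122 tall, foot 64 mm; origin at the centre of its underside.
- mug: Bystander: loose white mug, 80 wide, 95 tall mm; origin at the centre of its underside.
- tape_roll: Bystander: loose empty cardboard tape roll lying flat, 100 across, 24 tall mm; origin at the centre of its underside.
There are look-alikes about, which are no part of the job. Of the things shaped like the pliers, the bare steel one is meant.

How it is judged:
On the way, in this order (a step that is already met when the one before it is completed fails the run):
1. the ring is spread by the pliers' jaws (value of joint ring_left above 0.09 rad and contact force between pliers and ring above 1 N), for 0.1 s.
2. the ring lies closed in the groove (z of ring in the frame of shaft between -0.002 and 0.0045 m and x of ring in the frame of shaft between -0.005 and 0.005 m and y of ring in the frame of shaft between -0.005 and 0.005 m and angle between the z axis of ring and the z axis of shaft, either way round below 0.15 rad and value of joint ring_left below 0.05 rad), for 0.2 s.
At the end, for the whole second after the job is handed in: Ring closed (halves under 0.05 rad) in the groove: underside -2 to 4.5 mm from the hub face, centred within 5 mm, square within 0.15 rad. Pliers at rest in the holder: pivot 80 to 92 mm above its underside, within 12 mm of its centre, upright within 0.12 rad (all of step 2 and z of pliers in the frame of holder between 0.08 and 0.092 m and horizontal distance between pliers and holder below 0.012 m and angle between pliers's own z axis and vertical below 0.12 rad and linear speed of each of pliers, ring below 0.02 m/s); the robot touches nothing.
It fails at once if another thing on the bench is shifted by more than 40 mm or knocked over (distance of any of cassette, video_case, screwdriver, figurine, mug, tape_roll from where it was at the start of the episode above 0.04 m or angle between any of cassette, video_case, figurine, mug, tape_roll's own z axis and vertical above 0.6 rad).
It fails at once if the ring comes off the spindle (distance between ring and shaft above 0.075 m).
It also fails if it takes over 54 s, if anything falls off the work surface, if the arm or the gripper's body presses on something with over 40 N, if the wrist force passes 120 N, or if a joint passes its speed limit or range.

## Working session

There is one attempt and no reset: what is moved stays moved. The work goes in short steps, Python scripts to look and compute and a tool call to move; the robot and the scene stay as the last step left them, time stands still between calls to the robot, and variables do not carry over. Pictures are saved under pics/ and viewed, and the job is handed in when it is done.

Besides the shell and the picture viewer there is one more tool, called after "Request:" in YAML: its name, and indented under it one key for each argument. arm_command: Moves the arm, as the interface text tells. Its arguments: {"type":"object","properties":{"targets":{"type":"string"},"grip":{"type":"number"},"squeeze":{"type":"number"}},"required":["targets"]}

```bash
ls; mkdir -p pics; cat > h.py <<'E'
import numpy as np, cv2
from scipy.spatial.transform import Rotation as R
from workcell import manip
def cam2w(p,x):
    M=cv2.Rodrigues(np.array(p["rvec"],float))[0]; return M.T@(np.array(x,float)-np.array(p["tvec"],float).ravel())
def foc(p): return 200/np.tan(np.radians(p["vertical_fov"])/2)
def proj(p,X,fish=False):
    M=cv2.Rodrigues(np.array(p["rvec"],float))[0]; c=M@np.array(X,float)+np.array(p["tvec"],float).ravel()
    f=foc(p)
    if fish:
        r=np.hypot(c[0],c[1]); th=np.arctan2(r,c[2]); return p["cx"]+f*th*c[0]/r,p["cy"]+f*th*c[1]/r
    return p["cx"]+f*c[0]/c[2],p["cy"]+f*c[1]/c[2]
def ray(p,u,v,fish=False):
    M=cv2.Rodrigues(np.array(p["rvec"],float))[0]; t=np.array(p["tvec"],float).ravel(); f=foc(p)
    x,y=(u-p["cx"])/f,(v-p["cy"])/f
    if fish:
        th=np.hypot(x,y); d=np.array([x/th*np.sin(th),y/th*np.sin(th),np.cos(th)])
    else: d=np.array([x,y,1.])
    d/=np.linalg.norm(d); return -M.T@t, M.T@d
def save(p,n,crop=None,s=1):
    f=p["frame"][:,:,::-1]
    if crop: a,b,c,d=crop; f=f[b:d,a:c]
    if s!=1: f=cv2.resize(f,None,fx=s,fy=s,interpolation=cv2.INTER_CUBIC)
    cv2.imwrite("pics/"+n+".png",f)
E
python3 - <<'E'
from h import *
o=manip.get_obs(); print(o)
for n in ["scene","side","wrist"]:
    p=manip.camera(n); save(p,n+"0"); print(n,p["vertical_fov"],p["cx"],p["cy"],np.round(p["rvec"],3).ravel(),np.round(p["tvec"],3).ravel(), "shot",p["shot"])
    for k in ["stand","lamp_bar","shaft","shaft_top","ring","ring_gap","pliers","pliers_grip","pliers_tip","holder"]:
        for d in manip.search_frame(p,k)[:4]:
            print(k,round(d["p"],2),np.round(cam2w(p,d["xyz"]),3),np.round(proj(p,cam2w(p,d["xyz"]),n=="wrist")))
E
```

```text
pics
{'clock': 0.0, 'joint_pos': array([ 1.08339607,  0.33285923, -0.06466706,  1.46095155,  0.02163572,
        1.34992481, -0.08852586]), 'joint_velocities': array([ 0.00026387,  0.00211189, -0.00113085, -0.0002339 ,  0.00203062,
       -0.00027578,  0.0002434 ]), 'tau': array([-2.83713043e-04, -6.25433135e+01,  4.91910393e-02, -3.91610205e+01,
        1.63045147e-02,  9.74198570e-03, -1.10213176e-05]), 'position': array([ 0.27992607, -0.55833418,  0.20511891]), 'ee_rot': array([ 9.73119379e-01,  2.30300133e-01, -2.21828318e-04, -6.88634756e-04]), 'ft_force': array([-0.86486069, -0.47614044, -0.45328285]), 'torque': array([ 0.03270253, -0.05034121,  0.03610095]), 'grip_width': 1.0011913330122026}
scene 56.425416187172736 322.2527203080197 205.8488824218524 [ 0.817  2.506 -1.186] [ 0.442 -0.023  1.335] shot 1
stand 0.63 [0.584 0.018 0.179] [313. 233.]
stand 0.59 [0.628 0.034 0.114] [303. 262.]
stand 0.27 [0.592 0.371 0.024] [403. 375.]
lamp_bar 0.65 [0.625 0.034 0.112] [304. 262.]
shaft 0.96 [0.62  0.017 0.153] [302. 246.]
shaft 0.22 [0.422 0.273 0.097] [428. 288.]
shaft_top 0.73 [0
[... 1541 characters left out ...]
 0.072] [218. 356.]
pliers_grip 0.83 [0.295 0.33  0.072] [284. 364.]
pliers_grip 0.71 [0.548 0.251 0.09 ] [236. 272.]
pliers_grip 0.71 [0.589 0.023 0.143] [287. 201.]
pliers_grip 0.62 [0.414 0.417 0.074] [219. 357.]
pliers_tip 0.94 [0.296 0.332 0.077] [283. 364.]
pliers_tip 0.82 [0.419 0.269 0.095] [265. 307.]
pliers_tip 0.72 [0.415 0.411 0.077] [221. 354.]
pliers_tip 0.65 [0.552 0.248 0.085] [236. 272.]
holder 0.71 [0.4   0.301 0.01 ] [264. 337.]
holder 0.3 [0.587 0.02  0.138] [288. 202.]
wrist 65.70646984690485 315.4755836964619 200.56832492947171 [-2.469  1.526  0.211] [-0.624 -0.034  0.379] shot 3
pliers_grip 0.23 [ 0.354 -0.167  0.022] [88. 13.]
holder 0.24 [0.345 0.047 0.011] [22.  1.]
```

View pics/scene0.png

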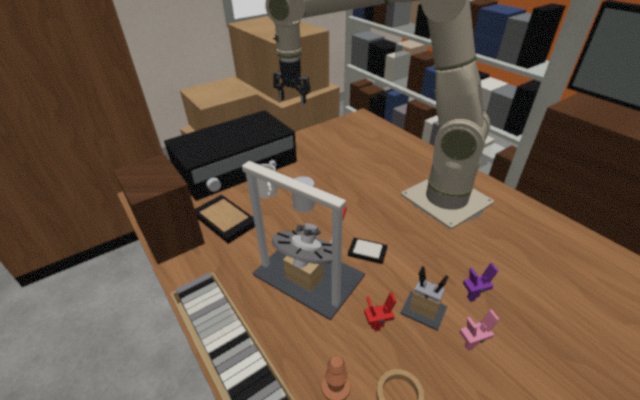

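View pics/side0.png

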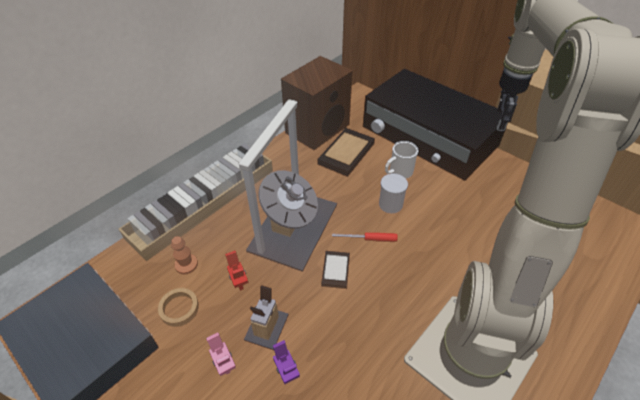

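View pics/wrist0.png

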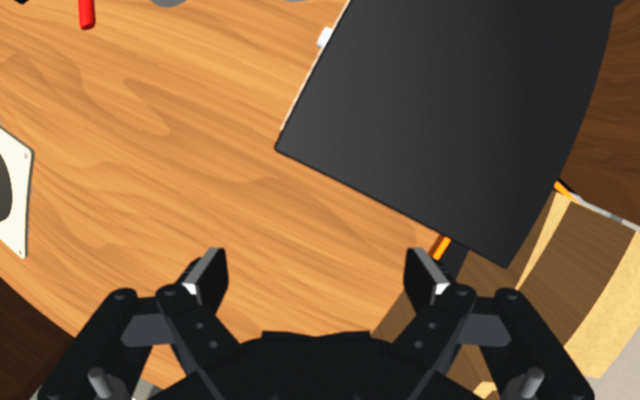

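```bash
python3 - <<'E'
from h import *
a=cv2.imread("pics/scene0.png"); b=cv2.imread("pics/side0.png")
c=np.hstack([cv2.resize(a[240:360,350:510],(400,300),interpolation=3),cv2.resize(b[240:390,190:340],(300,300),interpolation=3)])
d=np.hstack([cv2.resize(a[150:320,240:380],(250,300),interpolation=3),cv2.resize(b[90:270,230:350],(200,300),interpolation=3)])
d=cv2.resize(d,(700,300*700//450)) 
cv2.imwrite("pics/c1.png",c);cv2.imwrite("pics/c2.png",d)
E
```

```text
(no output)
```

View pics/c1.png

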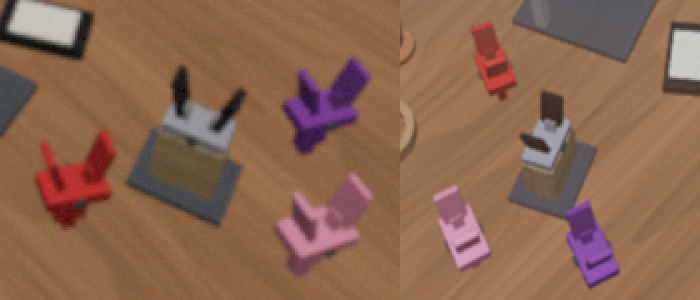

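View pics/c2.png

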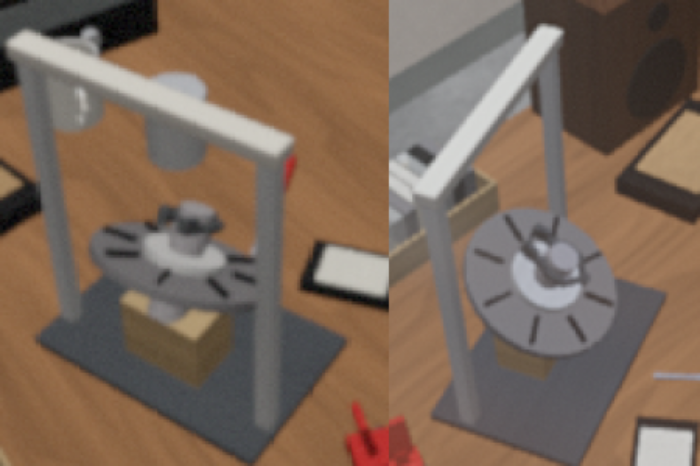

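```bash
python3 - <<'E'
from h import *
p=manip.camera("scene")
def pl(u,v,z):
    o,d=ray(p,u,v); return o+d*(z-o[2])/d[2]
for n,pts,z in [("stand",[(254.4,273.5),(330,315.6),(364.2,273.5)],.012),("holder",[(401.2,312.8),(438,329.6),(446.8,306)],.008)]:
    q=[pl(*a,z) for a in pts]; print(n,np.round(q,3))
    for i in (0,1):
        e=q[i+1]-q[i]; print(np.linalg.norm(e),np.degrees(np.arctan2(e[1],e[0])))
    print("ctr",(q[0]+q[2])/2)
E
```

```text
stand [[ 0.718 -0.092  0.012]
 [ 0.627  0.148  0.012]
 [ 0.465  0.094  0.012]]
0.2564826757948568 110.827827110863
0.17012747303789297 -161.59255180690266
ctr [0.59176957 0.00109503 0.012     ]
holder [[0.472 0.248 0.008]
 [0.433 0.337 0.008]
 [0.361 0.304 0.008]]
0.09675019227337567 113.58465131745105
0.07959753174504135 -155.5412080505988
ctr [0.416104   0.27569375 0.008     ]
```

Request:
arm_command:
  targets: "40 -30 -25 0 0 0; 40 -32 -25 0 0 0; 40 -32 -25 0 0 0; 40 -32 -25 0 0 0; 40 -32 -25 0 0 0"
  grip: 85

```text
clock: 2.33
position: [0.3886, -0.3262, 0.332]
ee_rot: [0.973, 0.23, 0.0, 0.0]
ft_force: [1.0, -0.2, -0.3]
grip_width: 0.999
```

```bash
cat >> h.py <<'E'
def plan(P,Rt,n=None,o=None):
    """even relative rows from measured pose to target; prints per-row"""
    o=o or manip.get_obs(); p0=np.array(o["position"]); R0=R.from_quat(o["ee_rot"])
    rv=(R0.inv()*Rt).as_rotvec(); 
    n=n or int(max(np.ceil(np.linalg.norm(np.array(P)-p0)/.055),np.ceil(np.linalg.norm(rv)/.17),1))
    for i in range(n):
        Ra=R0*R.from_rotvec(rv*i/n); print(np.round(Ra.inv().apply((np.array(P)-p0)/n)*1000,1),np.round(rv/n,4))
def down(yaw): # tool x at world yaw (deg), z down
    a=np.radians(yaw); return R.from_matrix(np.array([[np.cos(a),np.sin(a),0],[np.sin(a),-np.cos(a),0],[0,0,-1]]))
E
python3 - <<'E'
from h import *
o=manip.get_obs(); print(o["clock"],o["position"],o["ee_rot"],o["joint_pos"])
plan([.42,.1,.34],down(24)); 
E
```

```text
2.325 [ 0.38858679 -0.32615811  0.33197015] [9.73116229e-01 2.30314275e-01 1.44733397e-04 3.44108515e-04] [ 0.83360903  0.04510933 -0.23382839  1.5383604   0.01069858  1.55864575
 -0.50610765]
[ 27.4 -45.9  -1. ] [ 0.0001 -0.      0.0057]
[ 27.1 -46.   -1. ] [ 0.0001 -0.      0.0057]
[ 26.9 -46.2  -1. ] [ 0.0001 -0.      0.0057]
[ 26.6 -46.3  -1. ] [ 0.0001 -0.      0.0057]
[ 26.3 -46.5  -1. ] [ 0.0001 -0.      0.0057]
[ 26.1 -46.6  -1. ] [ 0.0001 -0.      0.0057]
[ 25.8 -46.8  -1. ] [ 0.0001 -0.      0.0057]
[ 25.5 -46.9  -1. ] [ 0.0001 -0.      0.0057]
```

Request:
arm_command:
  targets: "27 -46 -1 0 0 0.006; 27 -46 -1 0 0 0.006; 27 -46 -1 0 0 0.006; 27 -46 -1 0 0 0.006; 26 -46 -1 0 0 0.006"

```text
clock: 2.95
position: [0.4079, -0.0606, 0.3362]
ee_rot: [0.976, 0.216, 0.0, 0.0]
ft_force: [1.1, -0.3, 0.3]
grip_width: 0.996
```

Request:
arm_command:
  targets: "26 -47 -1 0 0 0.006; 26 -47 0 0 0 0.006; 26 -47 0 0 0 0.006; 26 -40 10 0 0 0; 10 -20 10 0 0 0"

```text
clock: 3.58
position: [0.4287, 0.1705, 0.3169]
ee_rot: [0.978, 0.208, 0.0, -0.0]
ft_force: [0.2, -0.1, -0.1]
grip_width: 0.994
```

```bash
python3 - <<'E'
from h import *
o=manip.get_obs(); print(o["clock"],o["position"],o["ee_rot"],o["joint_pos"])
p=manip.camera("wrist"); save(p,"w1")
for k in ["pliers","pliers_grip","holder"]:
    for d in manip.search_frame(p,k)[:4]:
        print(k,round(d["p"],2),np.round(cam2w(p,d["xyz"]),3),np.round(proj(p,cam2w(p,d["xyz"]),1)))
E
```

```text
3.575 [0.42865391 0.17050258 0.31693586] [ 9.78038291e-01  2.08424625e-01  4.90231627e-04 -1.91963661e-04] [ 0.43178207 -0.04341074 -0.86265589  1.6433587  -0.03316354  1.52546316
 -1.5798075 ]
pliers 0.92 [0.554 0.242 0.085] [305.  59.]
pliers 0.91 [0.285 0.328 0.088] [177. 217.]
pliers 0.81 [0.416 0.284 0.095] [232. 145.]
pliers 0.58 [0.405 0.408 0.076] [158. 119.]
pliers_grip 0.81 [0.42  0.281 0.097] [235. 143.]
pliers_grip 0.76 [0.555 0.243 0.086] [305.  58.]
pliers_grip 0.69 [0.403 0.413 0.075] [155. 119.]
pliers_grip 0.66 [0.285 0.327 0.087] [178. 217.]
holder 0.89 [0.432 0.256 0.009] [267. 136.]
```

View pics/w1.png

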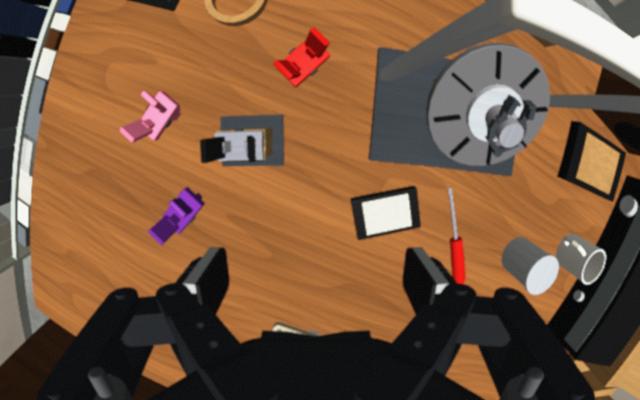

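```bash
python3 - <<'E'
from h import *
plan([.417,.277,.23],down(24)); 
E
```

```text
[ 11.2 -35.   29. ] [ 0.0001  0.0001 -0.0006]
[ 11.2 -35.   29. ] [ 0.0001  0.0001 -0.0006]
[ 11.2 -35.   29. ] [ 0.0001  0.0001 -0.0006]
```

Request:
arm_command:
  targets: "11 -35 29 0 0 0; 11 -35 29 0 0 0; 11 -35 28 0 0 0; 0 0 0 0 0 0; 0 0 0 0 0 0"

```text
clock: 4.4
position: [0.4175, 0.2758, 0.2314]
ee_rot: [0.979, 0.206, 0.0, 0.0]
ft_force: [-0.1, -0.3, 0.5]
grip_width: 0.992
```

```bash
python3 - <<'E'
from h import *
o=manip.get_obs(); print(o["clock"],o["position"],o["ee_rot"],o["joint_pos"])
p=manip.camera("wrist"); save(p,"w2",(160,100,480,340),2.5)
for k in ["pliers_grip"]:
    for d in manip.search_frame(p,k)[:4]:
        print(k,round(d["p"],2),np.round(cam2w(p,d["xyz"]),3),np.round(proj(p,cam2w(p,d["xyz"]),1)))
for z in (.086+.008,.152):
  print(z,proj(p,[.417,.277,z],1), proj(p,[.408,.297,z],1))
print(proj(p,list(o["position"]),1))
E
```

```text
4.4 [0.41752761 0.27579121 0.23141236] [9.78545848e-01 2.06028846e-01 2.33651874e-04 2.87569586e-04] [ 0.2605892   0.13703995 -1.00044717  1.70330367  0.11847979  1.3652635
 -1.91561128]
pliers_grip 0.93 [0.422 0.275 0.109] [320. 184.]
pliers_grip 0.7 [0.403 0.415 0.074] [196. 144.]
pliers_grip 0.64 [0.315 0.322 0.076] [244. 245.]
pliers_grip 0.6 [0.558 0.243 0.076] [399.  75.]
0.094 (np.float64(315.14954323991304), np.float64(184.62351898014157)) (np.float64(293.47420581716096), np.float64(184.84602155504896))
0.152 (np.float64(315.05076319645264), np.float64(200.01284717930392)) (np.float64(288.6587803539357), np.float64(200.24912733248487))
(np.float64(317.07687311460484), np.float64(236.43515346092263))
```

View pics/w2.png

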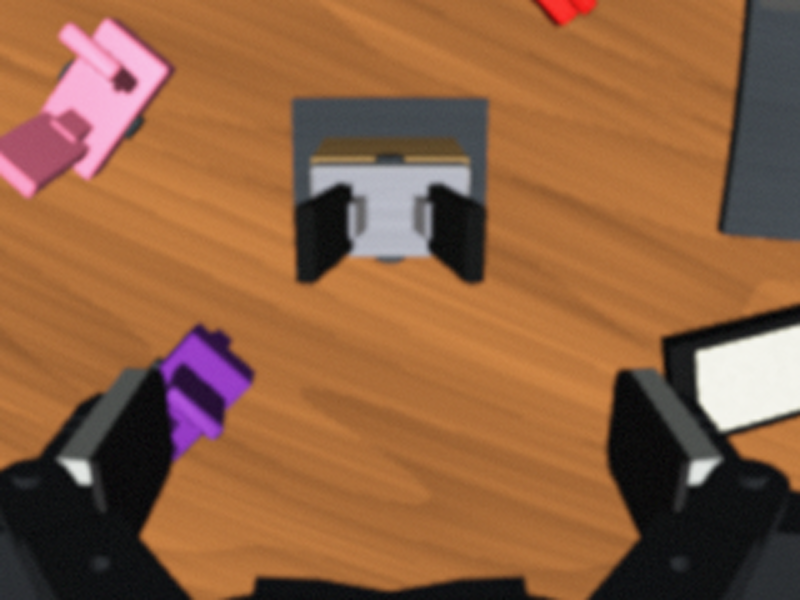

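Request:
arm_command:
  targets: "0 0 35 0 0 0; 0 0 35 0 0 0; 0 0 25 0 0 0; 0 0 16 0 0 0; 0 0 0 0 0 0"

```text
clock: 5.12
position: [0.4168, 0.2763, 0.1197]
ee_rot: [0.978, 0.206, -0.0, 0.0]
ft_force: [0.8, 0.1, -0.0]
grip_width: 0.997
```

Request:
arm_command:
  targets: "0 0 0 0 0 0; 0 0 0 0 0 0; 0 0 0 0 0 0; 0 0 0 0 0 0"
  grip: 54
  squeeze: 50

```text
clock: 5.62
position: [0.4167, 0.2772, 0.1201]
ee_rot: [0.978, 0.207, 0.0, 0.0]
ft_force: [1.2, 0.3, 0.0]
grip_width: 0.633
```

```bash
python3 - <<'E'
from h import *
o=manip.get_obs(); print(o["clock"],o["position"],o["ft_force"],o["grip_width"]*85.4,o["joint_pos"])
p=manip.camera("wrist"); save(p,"w3",(160,100,480,340),2.5)
E
```

```text
5.625 [0.41672315 0.2771516  0.12010494] [1.20178473 0.25288008 0.00813366] 54.071053583360246 [ 0.20251092  0.25569871 -0.97827147  1.85338005  0.23191003  1.15308599
 -2.00980107]
```

View pics/w3.png

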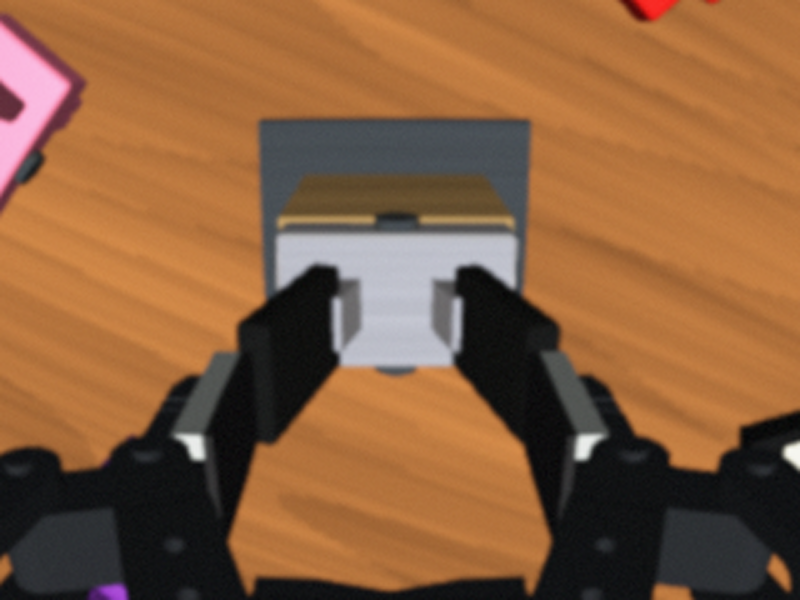

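Request:
arm_command:
  targets: "0 0 -10 0 0 0; 0 0 -20 0 0 0; 0 0 -30 0 0 0; 0 0 -40 0 0 0; 0 0 -40 0 0 0"

```text
clock: 6.3
position: [0.4164, 0.2774, 0.2627]
ee_rot: [0.978, 0.207, 0.001, -0.0]
ft_force: [0.2, 0.1, 0.1]
grip_width: 0.628
```

```bash
python3 - <<'E'
from h import *
o=manip.get_obs(); print(o["clock"],o["position"],o["ft_force"],o["grip_width"]*85.4,o["joint_pos"])
p=manip.camera("wrist"); save(p,"w4",(160,100,480,340),2.5)
p=manip.camera("side"); a=p["frame"][200:360,180:360,::-1]
q=manip.camera("scene"); b=q["frame"][180:340,340:520,::-1]
cv2.imwrite("pics/s4.png",cv2.resize(np.hstack([a,b]),None,fx=2.2,fy=2.2,interpolation=3))
E
```

```text
6.3 [0.41640789 0.27738992 0.26266183] [0.16895897 0.11412898 0.10854916] 53.65452432841327 [ 0.2727226   0.11728006 -1.00982836  1.65268746  0.10086953  1.42584786
 -1.90194692]
```

View pics/w4.png

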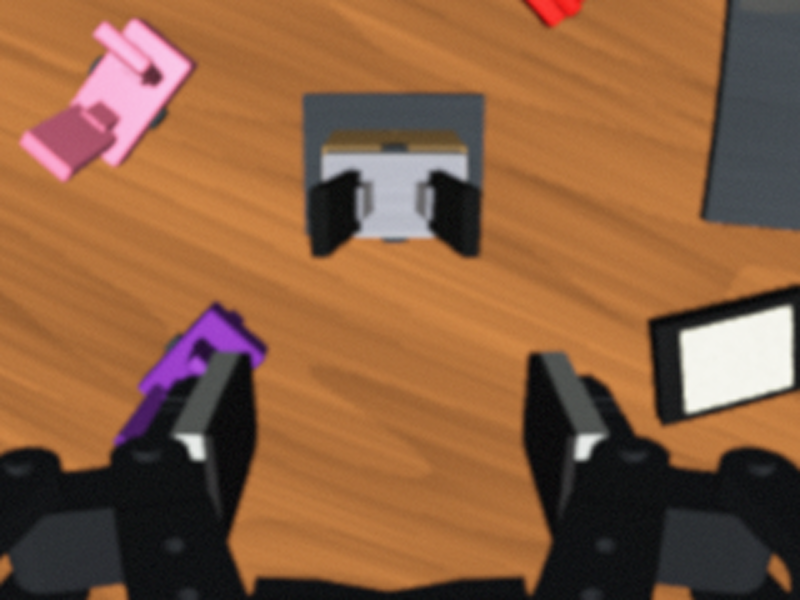

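View pics/s4.png

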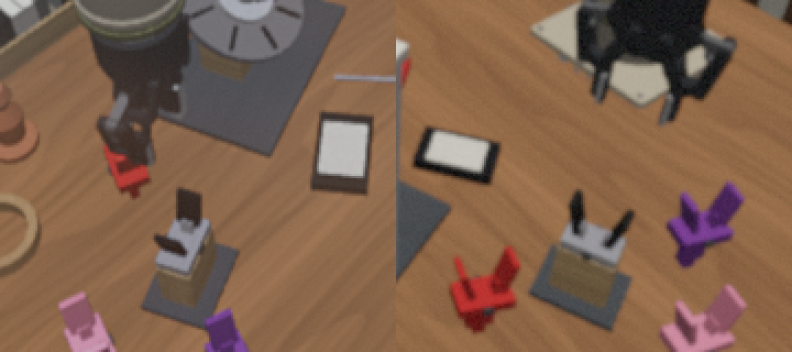

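```bash
python3 - <<'E'
from h import *
o=manip.get_obs(); p=manip.camera("wrist")
T=R.from_quat(o["ee_rot"]); P=np.array(o["position"])
def c(t): u,v=proj(p,P+T.apply(np.array(t)/1000),1); return round((u-160)*2.5),round((v-100)*2.5)
for z in (8,0,-11,-32): print(z,[c((x,y,z)) for x in (-11,11) for y in (-27,27)])
print("handles top w3, free",[c((x,y,-32)) for x in (-14,14) for y in (-33.5,33.5)])
print("z48",[c((x,y,-14)) for x in (-14,14) for y in (-29,29)])
print("box",[c((x,y,26)) for x in (-19,19) for y in (-32,32)])
print(np.round(T.inv().apply(-cv2.Rodrigues(np.array(p["rvec"]))[0].T@np.array(p["tvec"]).ravel()-P)*1000))
E
```

```text
8 [(284, 369), (500, 369), (280, 286), (505, 285)]
0 [(280, 383), (505, 382), (276, 296), (509, 296)]
-11 [(274, 403), (511, 403), (269, 313), (517, 313)]
-32 [(260, 449), (526, 449), (253, 351), (534, 350)]
handles top w3, free [(230, 461), (556, 460), (219, 336), (568, 335)]
z48 [(264, 421), (521, 420), (257, 304), (529, 304)]
box [(276, 368), (508, 368), (269, 235), (515, 235)]
[  69.   -1. -168.]
```

```bash
python3 - <<'E'
from h import *
o=manip.get_obs(); p=manip.camera("scene"); save(p,"s5",(390,150,510,310),3.75)
T=R.from_quat(o["ee_rot"]); P=np.array(o["position"])
for z in (8,0,-11,-32,-60): print(z,[np.round((np.array(proj(p,P+T.apply(np.array((0,y,z))/1000)))-[390,150])*3.75) for y in (-27,27)])
E
```

```text
8 [array([244., 367.]), array([152., 334.])]
0 [array([247., 357.]), array([155., 324.])]
-11 [array([251., 344.]), array([158., 311.])]
-32 [array([260., 317.]), array([164., 284.])]
-60 [array([271., 279.]), array([173., 247.])]
```

View pics/s5.png

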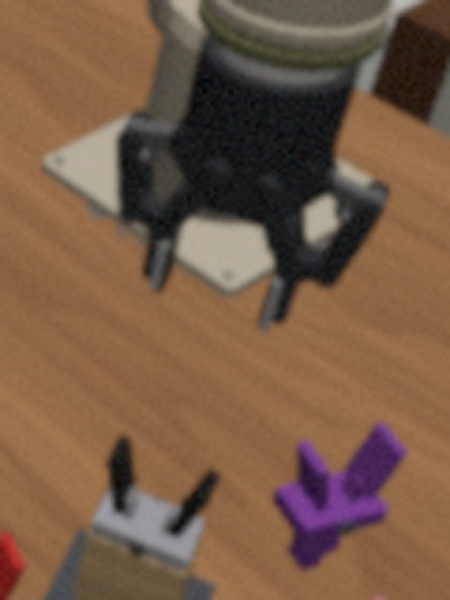

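The fingertips actually show about 30 mm behind the reported TCP (both the scene and the wrist view agree), so the first grasp only brushed the handle tops. I'll regrip about 35 mm lower.

Request:
arm_command:
  targets: "0 0 30 0 0 0; 0 0 45 0 0 0; 0 0 40 0 0 0; 0 0 30 0 0 0; 0 0 15 0 0 0"
  grip: 85

```text
clock: 7.18
position: [0.4154, 0.2764, 0.0979]
ee_rot: [0.978, 0.207, -0.002, 0.0]
ft_force: [0.1, 0.6, 0.3]
grip_width: 0.997
```

Request:
arm_command:
  targets: "0 0 15 0 0 0; 0 0 2 0 0 0; 0 0 0 0 0 0"

```text
clock: 7.55
position: [0.4169, 0.2774, 0.0835]
ee_rot: [0.978, 0.207, 0.0, -0.0]
ft_force: [-0.1, 0.2, -0.9]
grip_width: 0.993
```

```bash
python3 - <<'E'
from h import *
o=manip.get_obs(); print(o["clock"],o["position"],o["ft_force"],o["grip_width"]*85.4,o["joint_pos"])
p=manip.camera("wrist"); save(p,"w6",(160,100,480,340),2.5)
E
```

```text
7.55 [0.41693104 0.27735876 0.08345202] [-0.08629844  0.18046999 -0.86392018] 84.79803573991023 [ 0.17684471  0.30875969 -0.96232575  1.89105503  0.28587867  1.08672536
 -2.05229663]
```

View pics/w6.png

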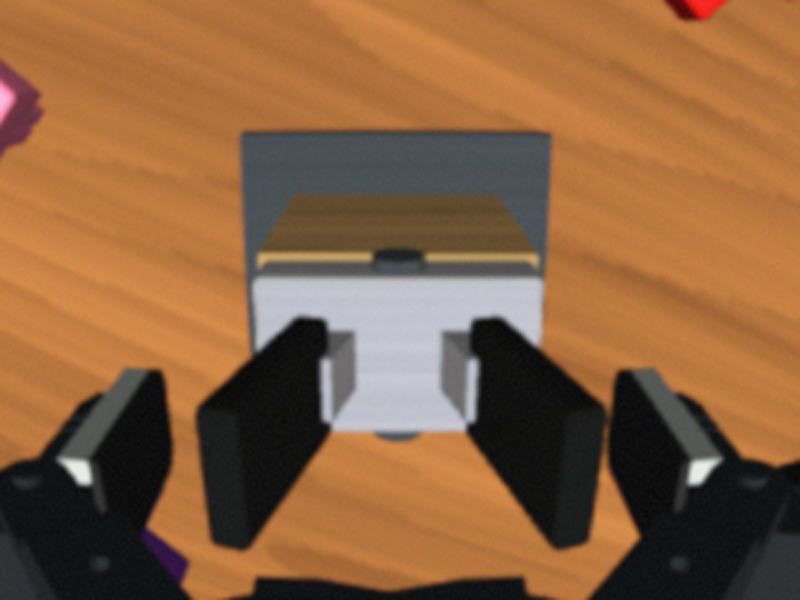

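Request:
arm_command:
  targets: "0 1 0 0 0 0; 0 0 0 0 0 0; 0 0 0 0 0 0; 0 0 0 0 0 0"
  grip: 53
  squeeze: 60

```text
clock: 8.1
position: [0.4187, 0.2767, 0.0851]
ee_rot: [0.978, 0.207, 0.002, 0.0]
ft_force: [-2.1, -4.1, 18.8]
grip_width: 0.625
```

```bash
python3 - <<'E'
from h import *
o=manip.get_obs(); print(o["clock"],o["position"],o["ft_force"],o["grip_width"]*85.4)
p=manip.camera("wrist"); save(p,"w7",(160,100,480,340),2.5)
E
```

```text
8.1 [0.41871966 0.27666065 0.0851144 ] [-2.09452601 -4.13467459 18.79350278] 53.342781866892146
```

View pics/w7.png

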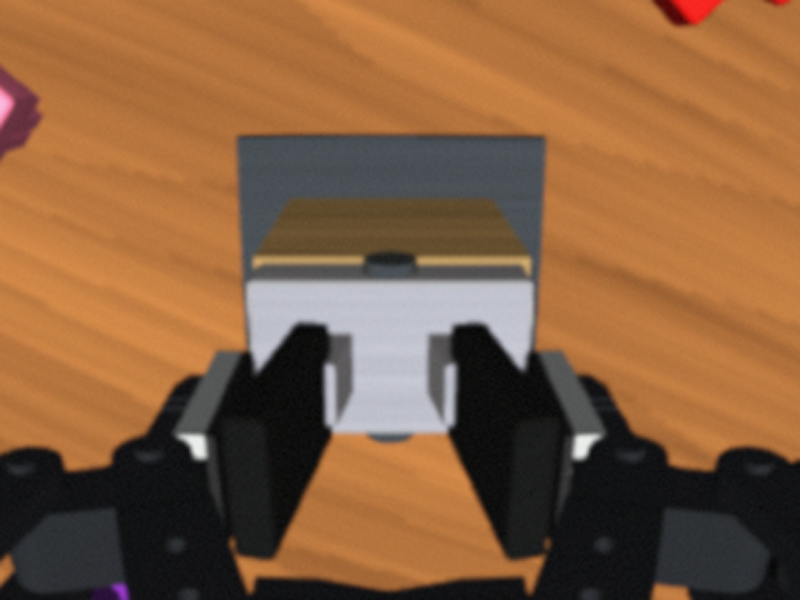

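Request:
arm_command:
  targets: "0 0 -5 0 0 0; 0 0 -15 0 0 0; 0 0 -30 0 0 0; 0 0 -40 0 0 0; 0 0 -40 0 0 0"

```text
clock: 8.78
position: [0.4166, 0.2762, 0.2148]
ee_rot: [0.978, 0.207, 0.0, 0.0]
ft_force: [0.4, 0.1, -1.0]
grip_width: 0.625
```

```bash
python3 - <<'E'
from h import *
o=manip.get_obs(); print(o["clock"],o["position"],o["ee_rot"],o["ft_force"],o["grip_width"]*85.4,o["joint_pos"])
p=manip.camera("wrist"); save(p,"w8",(160,100,480,340),2.5)
p=manip.camera("side"); a=p["frame"][200:360,180:360,::-1]
q=manip.camera("scene"); b=q["frame"][180:340,340:520,::-1]
cv2.imwrite("pics/s8.png",cv2.resize(np.hstack([a,b]),None,fx=2.2,fy=2.2,interpolation=3))
E
```

```text
8.775 [0.41664712 0.27620591 0.21476792] [9.78313472e-01 2.07129785e-01 4.30954637e-05 2.80266122e-05] [ 0.44845785  0.07497899 -0.98183371] 53.34638149838002 [ 0.26792462  0.15220434 -1.01502722  1.72960306  0.13300601  1.33322823
 -1.92686472]
```

View pics/w8.png

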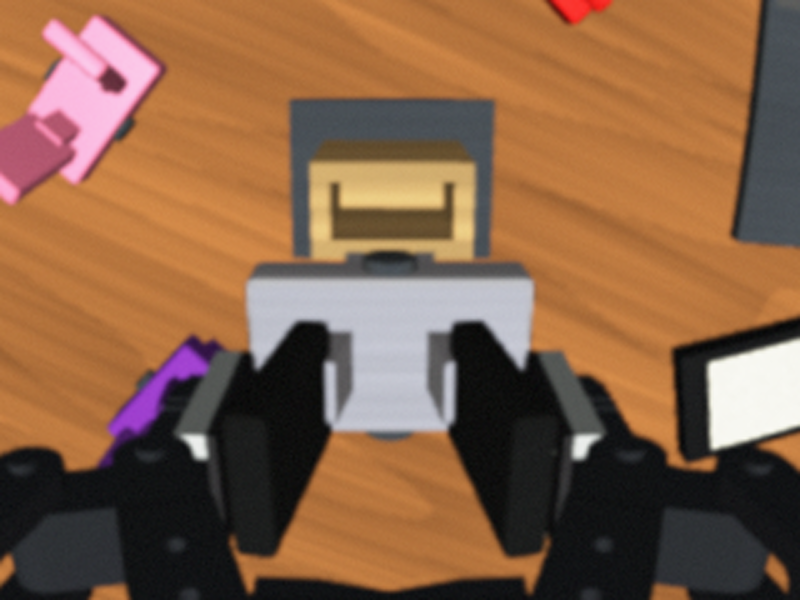

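View pics/s8.png

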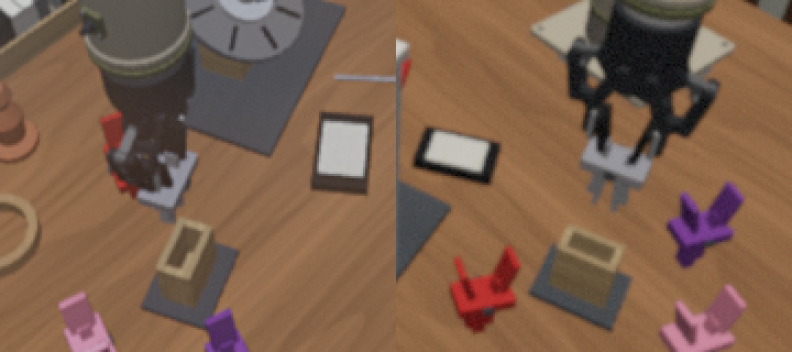

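```bash
python3 - <<'E'
from h import *
p=manip.camera("scene"); q=manip.camera("side")
def tri(a,b):
    A=np.zeros((3,3));B=np.zeros(3)
    for (o,d) in (a,b):
        M=np.eye(3)-np.outer(d,d); A+=M; B+=M@o
    X=np.linalg.solve(A,B); return X,[np.linalg.norm((np.eye(3)-np.outer(d,d))@(X-o)) for o,d in (a,b)]
print(tri(ray(p,310.9,226.7),ray(q,297.9,189.6)))
for (c,u,v) in ((p,310.9,226.7),(q,297.9,189.6)):
    o,d=ray(c,u,v); print(o+d*(.178-o[2])/d[2])
save(p,"c3a",(255,160,365,300),4); save(q,"c3b",(230,90,350,260),3.4)
o=manip.get_obs(); w=manip.camera("wrist")
T=R.from_quat(o["ee_rot"]); P=np.array(o["position"])
def c(t): u,v=proj(w,P+T.apply(np.array(t)/1000),1); return round((u-160)*2.5),round((v-100)*2.5)
for z in (-4,-8,-12):print("box",[c((x,y,z)) for x in (-19,19) for y in (-32,32)])
E
```

```text
(array([ 0.57297615, -0.00801546,  0.17638725]), [np.float64(0.0002527074532847439), np.float64(0.0002527074532846113)])
[ 0.5738673  -0.00688354  0.178     ]
[ 0.57170481 -0.0066564   0.178     ]
box [(260, 419), (526, 419), (250, 268), (536, 268)]
box [(257, 427), (528, 427), (247, 274), (539, 273)]
box [(254, 435), (531, 435), (243, 279), (542, 279)]
```

View pics/c3a.png

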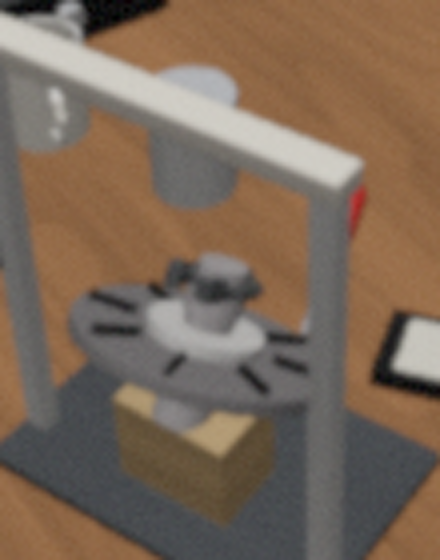

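View pics/c3b.png

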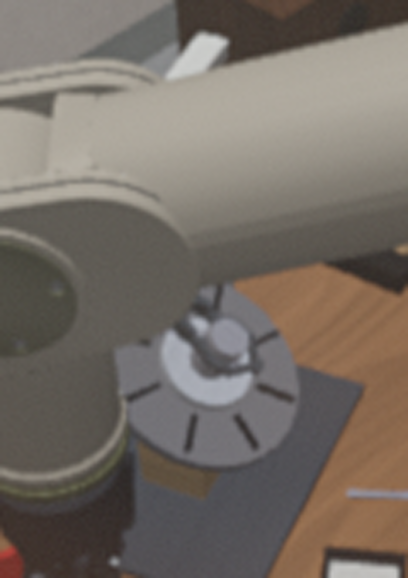

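```bash
cat >> h.py <<'E'
def shaftframe(o=(.594,.0005,.140),yaw=19.5):
    a=np.radians(yaw); h=np.array([np.cos(a),np.sin(a),0]); k=np.array([0,0,1.])
    s,c=.5,np.sqrt(.75); X=c*h+s*k; Z=-s*h+c*k; Y=np.cross(Z,X)
    return np.array(o),X,Y,Z
def toolR(f): return R.from_matrix(np.array([f[1],-f[2],-f[3]]).T)
def S(f,x,y,z): return f[0]+(f[1]*x+f[2]*y+f[3]*z)/1000
E
python3 - <<'E'
from h import *
f=shaftframe(); print(S(f,31,0,180))
plan(S(f,31,0,180),toolR(f),8)
E
```

```text
[ 0.53446916 -0.02058098  0.31138457]
[ -1.5  39.8 -12.4] [-0.0025  0.0656  0.0093]
[ -0.3  39.9 -12.4] [-0.0025  0.0656  0.0093]
[  0.8  39.9 -12.3] [-0.0025  0.0656  0.0093]
[  2.   39.9 -12.1] [-0.0025  0.0656  0.0093]
[  3.2  39.9 -11.8] [-0.0025  0.0656  0.0093]
[  4.3  39.9 -11.4] [-0.0025  0.0656  0.0093]
[  5.4  39.9 -11. ] [-0.0025  0.0656  0.0093]
[  6.5  39.9 -10.5] [-0.0025  0.0656  0.0093]
```

Request:
arm_command:
  targets: "-5 20 -35 0 0.05 0; -5 30 -35 0 0.06 0.01; -3 40 -20 0 0.066 0.01; 0 45 0 0 0.07 0.01; 3 45 0 -0.005 0.07 0.01"

```text
clock: 9.7
position: [0.4746, 0.103, 0.3019]
ee_rot: [0.97, 0.184, 0.155, -0.03]
ft_force: [0.5, -0.4, -2.3]
grip_width: 0.621
```

```bash
python3 - <<'E'
from h import *
o=manip.get_obs(); print(o["clock"],o["position"],o["ft_force"],o["grip_width"]*85.4,o["joint_pos"])
f=shaftframe()
plan(S(f,31,0,180),toolR(f),4)
E
```

```text
9.7 [0.47459309 0.10297754 0.30193313] [ 0.49115327 -0.3732057  -2.30522895] 53.06618628205409 [ 0.54122092 -0.29037415 -0.650399    1.88727532 -0.27630476  1.18728651
 -1.24658344]
[ 3.2 34.2 -1.5] [-0.0039  0.0516  0.0078]
[ 3.6 34.2 -1.2] [-0.0039  0.0516  0.0078]
[ 3.9 34.2 -0.8] [-0.0039  0.0516  0.0078]
[ 4.2 34.1 -0.5] [-0.0039  0.0516  0.0078]
```

Request:
arm_command:
  targets: "3 34 -1 -0.004 0.05 0.008; 3 34 -1 -0.004 0.05 0.008; 4 34 -1 -0.004 0.05 0.008; 4 34 0 -0.004 0.05 0.008; 0 0 0 0 0 0"

```text
clock: 10.32
position: [0.5333, -0.0207, 0.3084]
ee_rot: [0.954, 0.162, 0.25, -0.044]
ft_force: [-0.2, 0.6, -3.3]
grip_width: 0.625
```

```bash
python3 - <<'E'
from h import *
o=manip.get_obs(); print(o["clock"],o["position"],o["ft_force"],o["grip_width"]*85.4,o["joint_pos"])
f=shaftframe()
plan(S(f,31,0,180),toolR(f),1)
p=manip.camera("wrist"); save(p,"w9"); save(p,"w9c",(220,80,460,260),3.33)
for n,t in [("top",(0,0,44)),("gap",(31,0,44)),("org",(0,0,0)),("earL",(31,11,44)),("lipout",(43,0,44)),("disc+y",(0,90,-10)),("disc-y",(0,-90,-10)),("disc+x",(90,0,-10)),("disc-x",(-90,0,-10)),("hub",(40,0,0)),("hub-",(-40,0,0))]:
    u,v=proj(p,S(f,*t),1); print(n,round(u,1),round(v,1),"crop",round((u-220)*3.33),round((v-80)*3.33))
E
```

```text
10.325 [ 0.53329758 -0.02074024  0.30840384] [-0.23848391  0.57895117 -3.25241738] 53.362149859512456 [ 0.58862775 -0.25731957 -0.39908427  1.94208937 -0.41070519  1.01368764
 -0.91228154]
[ 2.5  0.2 -2. ] [-0.0008  0.01   -0.005 ]
top 316.9 211.0 crop 323 436
gap 316.7 181.4 crop 322 338
org 316.7 199.2 crop 322 397
earL 305.7 181.5 crop 285 338
lipout 316.6 169.6 crop 322 298
disc+y 242.5 197.4 crop 75 391
disc-y 390.9 196.5 crop 569 388
disc+x 316.2 120.4 crop 320 135
disc-x 317.1 264.2 crop 323 613
hub 316.5 165.1 crop 321 283
hub- 316.9 231.3 crop 323 504
```

View pics/w9.png

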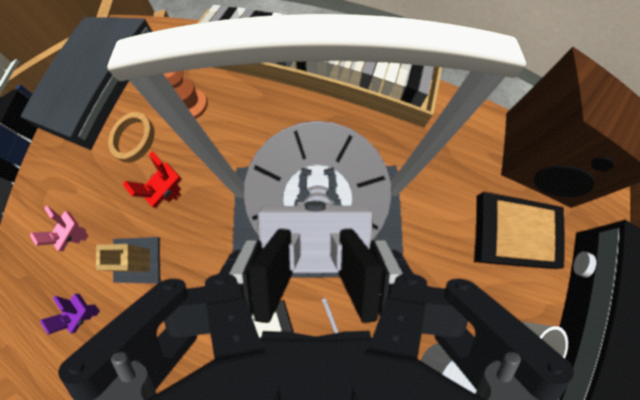

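View pics/w9c.png

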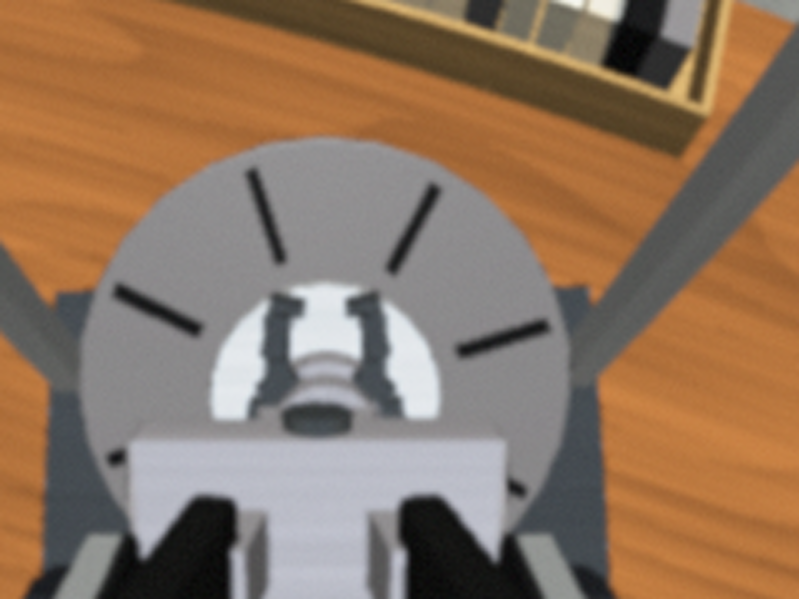

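```bash
python3 - <<'E'
from h import *
o=manip.get_obs(); p=manip.camera("wrist"); f=shaftframe()
a,b,s=285,155,10
im=cv2.resize(p["frame"][b:b+60,a:a+70,::-1],None,fx=s,fy=s,interpolation=cv2.INTER_CUBIC)
T=R.from_quat(o["ee_rot"]); P=np.array(o["position"])
def px(X):
    u,v=proj(p,X,1); return int(round((u-a+.5)*s)),int(round((v-b+.5)*s))
def poly(pts,col):
    cv2.polylines(im,[np.array([px(x) for x in pts])],False,col,1)
th=np.linspace(-np.pi,np.pi,120)
g=f
for r,z,c in((40,0,(0,0,255)),(17,44,(0,255,0)),(20,28,(255,0,0))): poly([S(f,r*np.cos(t),r*np.sin(t),z) for t in th],c)
for sg in(1,-1): poly([S(f,x,sg*y,44) for x,y in((25,12.5),(39,9.5),(39,6.5),(43,6.5),(43,17),(25,20.5),(25,12.5))],(0,255,255))
tt=lambda x,y,z:P+T.apply(np.array((x,y,z))/1000)
poly([tt(x,y,-10) for x,y in((-19,-32),(19,-32),(19,32),(-19,32))],(255,0,255))
cv2.imwrite("pics/ov1.png",im)
E
```

```text
(no output)
```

View pics/ov1.png

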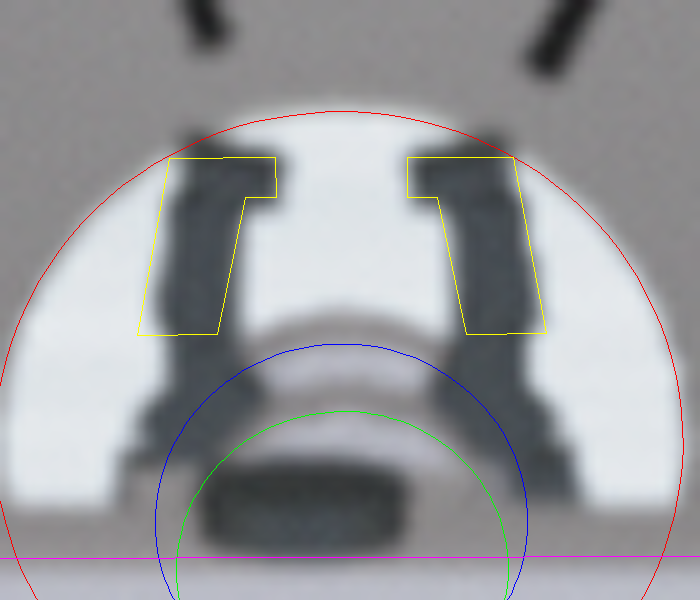

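```bash
python3 - <<'E'
from h import *
o=manip.get_obs(); p=manip.camera("wrist"); save(p,"w10",(225,190,415,330),4.2)
T=R.from_quat(o["ee_rot"]); P=np.array(o["position"])
for a in (26,28,30,32,33.5):
    r=[]
    for x in (-14,14):
        for y in (-a,a):
            u,v=proj(p,P+T.apply(np.array((x,y-.8,-68))/1000),1); r.append((round((u-225)*4.2),round((v-190)*4.2)))
    print(a,r)
q=manip.camera("scene"); b=q["frame"][120:300,230:400,::-1]; cv2.imwrite("pics/s10.png",cv2.resize(b,None,fx=4,fy=3.3,interpolation=3))
E
```

```text
26 [(115, 582), (646, 582), (85, 336), (675, 335)]
28 [(96, 581), (666, 580), (63, 336), (697, 335)]
30 [(76, 580), (686, 579), (42, 335), (719, 334)]
32 [(56, 579), (705, 578), (20, 334), (740, 333)]
33.5 [(42, 578), (720, 577), (4, 333), (756, 332)]
```

View pics/w10.png

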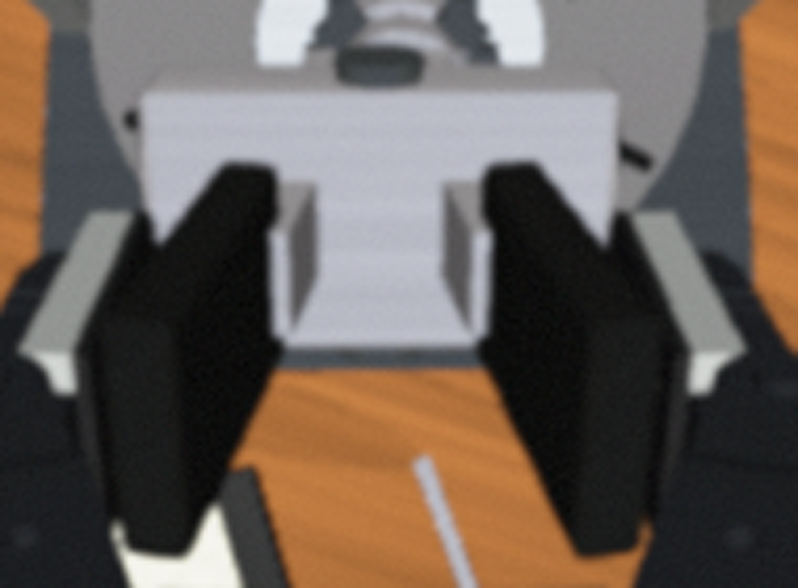

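View pics/s10.png

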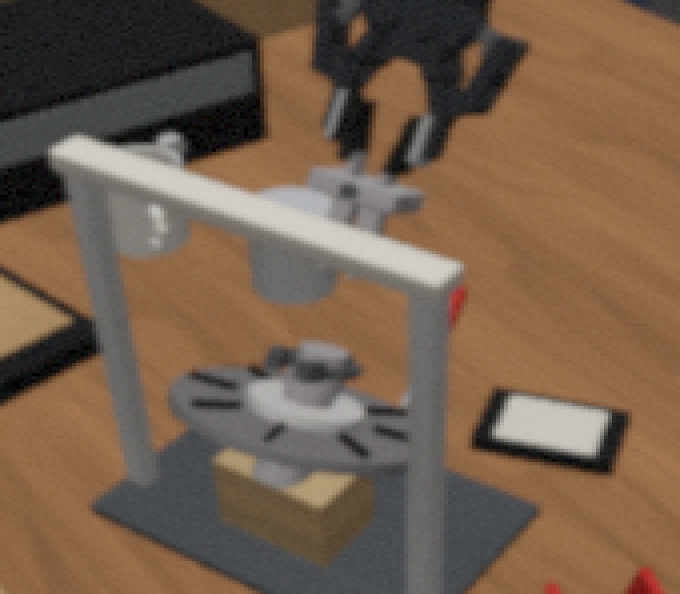

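Request:
arm_command:
  targets: "0 0 0 0 0 0; 0 0 0 0 0 0"
  grip: 61

```text
clock: 10.78
position: [0.5339, -0.0177, 0.3107]
ee_rot: [0.953, 0.164, 0.251, -0.043]
ft_force: [0.1, -0.7, -1.5]
grip_width: 0.716
```

```bash
python3 - <<'E'
from h import *
o=manip.get_obs(); print(o["clock"],o["position"],o["grip_width"]*85.4,o["ft_force"])
p=manip.camera("wrist"); save(p,"w11",(225,190,415,330),4.2)
E
```

```text
10.775 [ 0.53394693 -0.0176717   0.31068815] 61.11646838119365 [ 0.06177719 -0.65074465 -1.49717824]
```

View pics/w11.png

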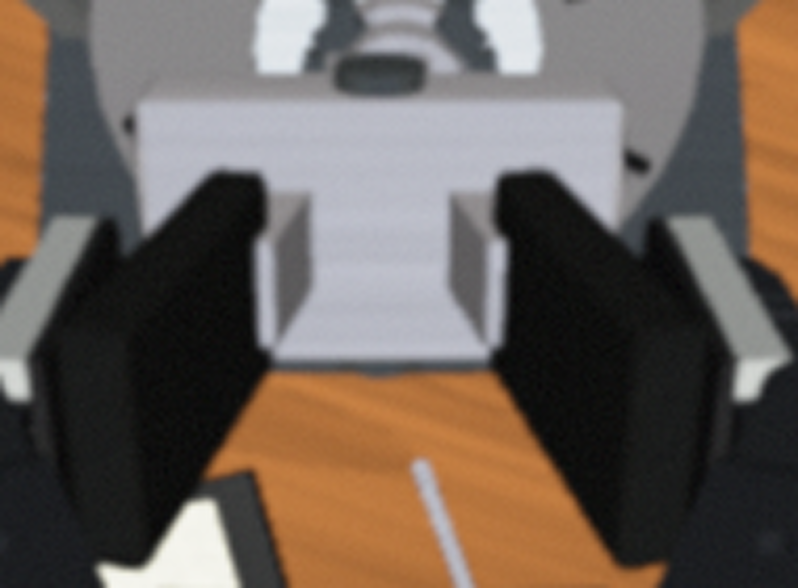

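Request:
arm_command:
  targets: "0 0 10 0 0 0; 0 0 15 0 0 0; 0 0 15 0 0 0; 0 0 10 0 0 0; 0 0 0 0 0 0"
  grip: 63

```text
clock: 11.45
position: [0.5571, -0.0095, 0.266]
ee_rot: [0.953, 0.164, 0.251, -0.044]
ft_force: [-0.6, 0.2, -1.7]
grip_width: 0.739
```

```bash
cat > look.py <<'E'
from h import *
import sys
o=manip.get_obs(); print(o["clock"],np.round(o["position"],4),round(o["grip_width"]*85.4,1),np.round(o["ft_force"],1))
f=shaftframe(); plan(S(f,31,0,float(sys.argv[2])),toolR(f),1)
p=manip.camera("wrist"); o2=manip.get_obs(); print(np.round(o2["position"],4))
a,b,s=270,140,7
im=cv2.resize(p["frame"][b:b+80,a:a+95,::-1],None,fx=s,fy=s,interpolation=cv2.INTER_CUBIC)
def px(X):
    u,v=proj(p,X,1); return int(round((u-a+.5)*s)),int(round((v-b+.5)*s))
def poly(pts,col): cv2.polylines(im,[np.array([px(x) for x in pts])],False,col,1)
th=np.linspace(-np.pi,np.pi,120)
for r,z,c in((40,0,(0,0,255)),(17,44,(0,255,0)),(20,28,(255,0,0))): poly([S(f,r*np.cos(t),r*np.sin(t),z) for t in th],c)
zz=float(sys.argv[3]) if len(sys.argv)>3 else 44
for sg in(1,-1): poly([S(f,x,sg*y,zz) for x,y in((25,12.5),(39,9.5),(39,6.5),(43,6.5),(43,17),(25,20.5),(25,12.5))],(0,255,255))
cv2.imwrite("pics/%s.png"%sys.argv[1],im)
E
python3 look.py ov2 130
```

```text
11.45 [ 0.5571 -0.0095  0.266 ] 63.1 [-0.6  0.2 -1.7]
[ 1.   2.9 -1.8] [-0.0018  0.009  -0.0003]
[ 0.5572 -0.0097  0.2668]
```

View pics/ov2.png

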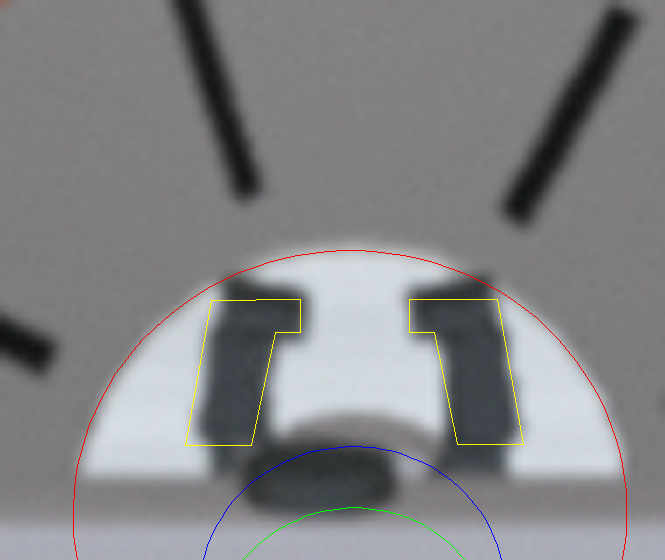

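Request:
arm_command:
  targets: "1 3.8 5 0 0.009 0; 0 0 7 0 0 0; 0 0 0 0 0 0; 0 0 0 0 0 0"

```text
clock: 12.0
position: [0.565, -0.0111, 0.2573]
ee_rot: [0.952, 0.164, 0.256, -0.044]
ft_force: [-0.4, 0.2, -1.4]
grip_width: 0.74
```

```bash
python3 look.py ov3 116; python3 - <<'E'
from h import *
q=manip.camera("scene"); b=q["frame"][170:270,255:355,::-1]; 
q2=manip.camera("side"); b2=q2["frame"][130:230,240:340,::-1]; 
cv2.imwrite("pics/s12.png",cv2.resize(np.hstack([b,b2]),None,fx=4,fy=4,interpolation=3))
p=manip.camera("wrist"); o=manip.get_obs(); save(p,"w12",(225,150,415,330),4)
T=R.from_quat(o["ee_rot"]); P=np.array(o["position"])
for t in ((0,0,60),(0,-1,60),(0,-1,-12),(5,-1,60),(19,-1,0),(22,-1,-4)): print(t,np.round(proj(p,P+T.apply(np.array(t)/1000),1),1))
E
```

```text
12.0 [ 0.565  -0.0111  0.2573] 63.2 [-0.4  0.2 -1.4]
[-0.6 -1.2  1.2] [-0.0006 -0.0013 -0.0001]
[ 0.565  -0.0111  0.2574]
(0, 0, 60) [316.6 206.6]
(0, -1, 60) [315.3 206.6]
(0, -1, -12) [315.2 244.5]
(5, -1, 60) [315.3 200.3]
(19, -1, 0) [315.1 205. ]
(22, -1, -4) [315.1 201.9]
```

View pics/ov3.png

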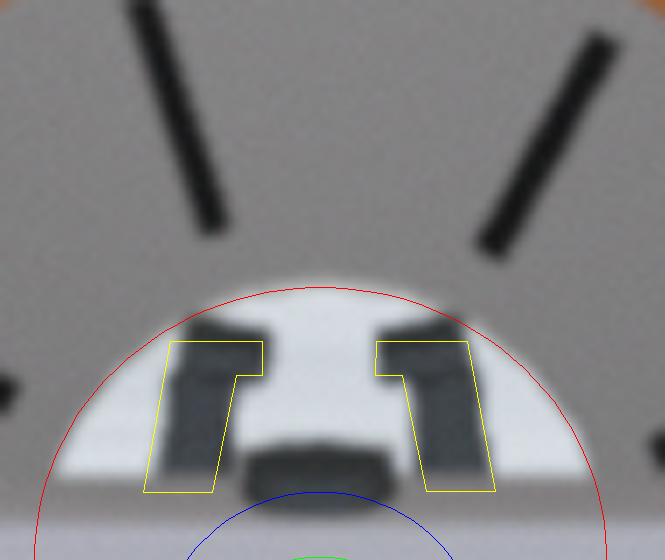

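View pics/s12.png

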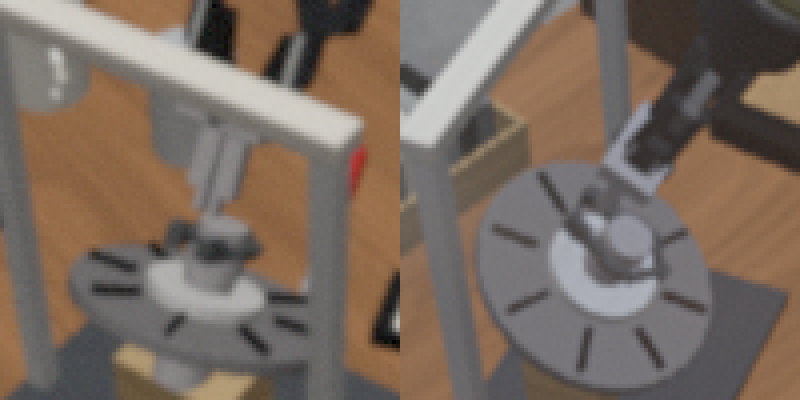

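View pics/w12.png

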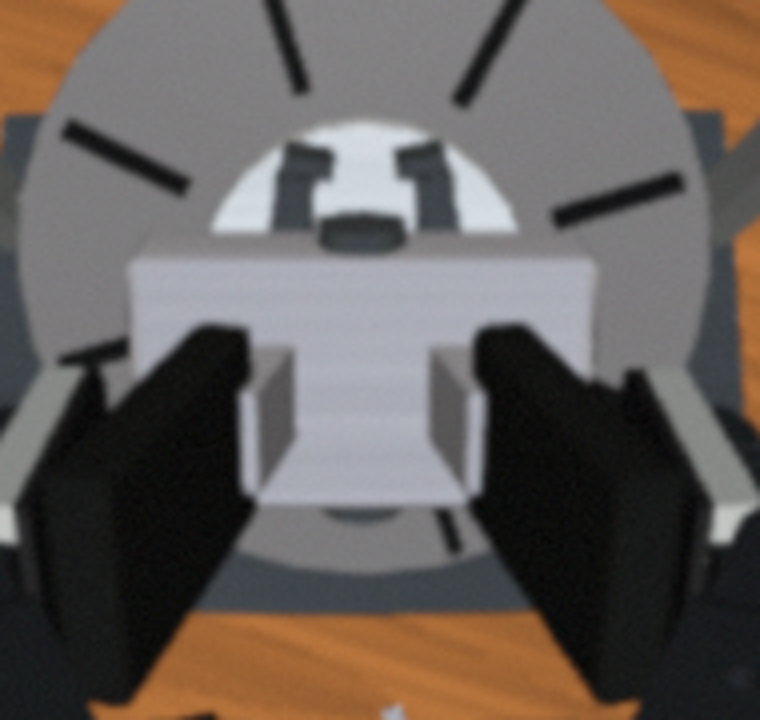

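Request:
arm_command:
  targets: "0 0.5 4 0 0 0; 0 0 4 0 0 0; 0 0 4 0 0 0; 0 0 4 0 0 0; 0 0 0 0 0 0"

```text
clock: 12.82
position: [0.5726, -0.0088, 0.2429]
ee_rot: [0.952, 0.164, 0.255, -0.044]
ft_force: [-1.1, -0.0, -1.6]
grip_width: 0.735
```

```bash
python3 look.py ov4 101; python3 - <<'E'
from h import *
q=manip.camera("scene"); b=q["frame"][170:270,255:355,::-1]; 
q2=manip.camera("side"); b2=q2["frame"][130:230,240:340,::-1]; 
cv2.imwrite("pics/s13.png",cv2.resize(np.hstack([b,b2]),None,fx=4,fy=4,interpolation=3))
E
```

```text
12.825 [ 0.5726 -0.0088  0.2429] 62.8 [-1.1 -0.  -1.6]
[-0.3 -1.6 -0.2] [-0.001  -0.0008 -0.0002]
[ 0.5726 -0.0089  0.2432]
```

View pics/ov4.png

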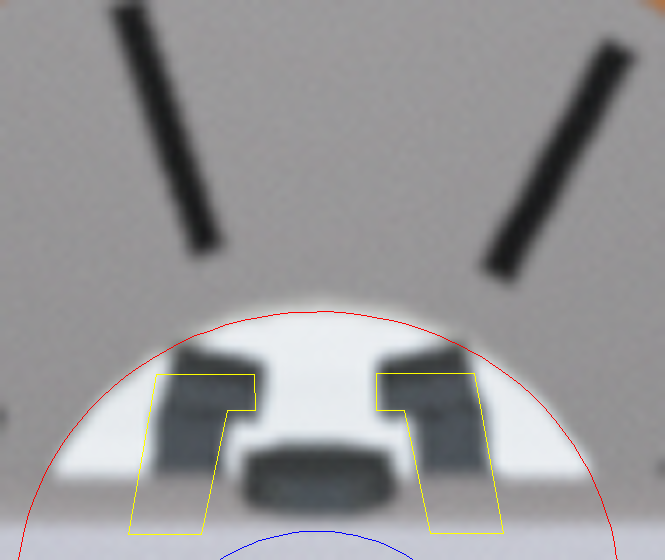

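View pics/s13.png

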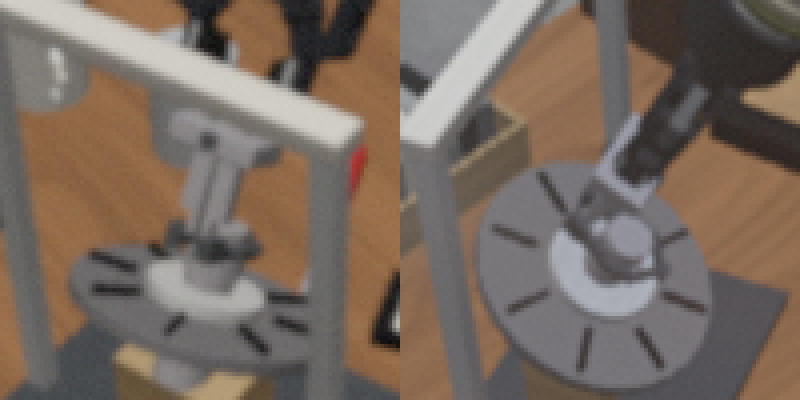

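Request:
arm_command:
  targets: "0 0 3 0 0 0; 0 0 3 0 0 0; 0 0 2 0 0 0; 0 0 2 0 0 0; 0 0 0 0 0 0"

```text
clock: 13.6
position: [0.5774, -0.0073, 0.2346]
ee_rot: [0.952, 0.164, 0.256, -0.044]
ft_force: [0.7, 1.0, -1.6]
grip_width: 0.741
```

```bash
python3 look.py ov5 91; python3 - <<'E'
from h import *
q=manip.camera("scene"); b=q["frame"][170:270,255:355,::-1]; 
q2=manip.camera("side"); b2=q2["frame"][130:230,240:340,::-1]; 
cv2.imwrite("pics/s14.png",cv2.resize(np.hstack([b,b2]),None,fx=4,fy=4,interpolation=3))
E
```

```text
13.6 [ 0.5774 -0.0073  0.2346] 63.2 [ 0.7  1.  -1.6]
[-0.5 -1.8  0. ] [-0.0006 -0.0012 -0.0002]
[ 0.5774 -0.0072  0.2347]
```

View pics/ov5.png

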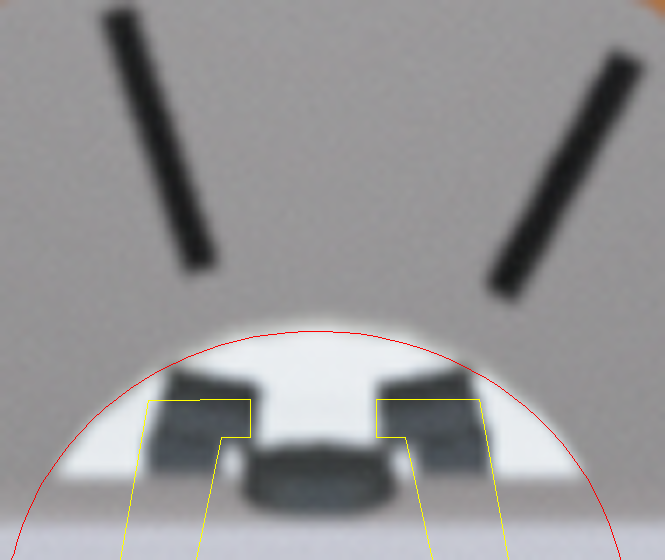

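View pics/s14.png

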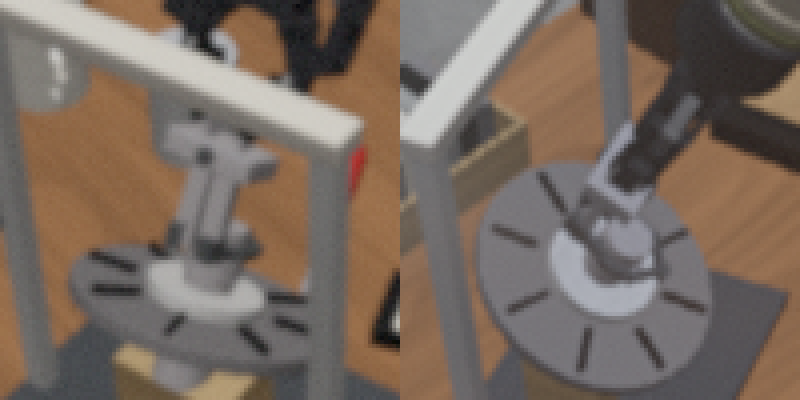

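Request:
arm_command:
  targets: "0 0 1.5 0 0 0; 0 0 1.5 0 0 0; 0 0 0 0 0 0"

```text
clock: 14.12
position: [0.5791, -0.0068, 0.2324]
ee_rot: [0.952, 0.164, 0.256, -0.044]
ft_force: [-0.3, 0.1, 1.2]
grip_width: 0.733
```

Request:
arm_command:
  targets: "0 0 0 0 0 0; 0 0 0 0 0 0; 0 0 0 0 0 0"
  grip: 46

```text
clock: 14.5
position: [0.5785, -0.0068, 0.2316]
ee_rot: [0.952, 0.164, 0.255, -0.044]
ft_force: [1.3, 0.2, -1.4]
grip_width: 0.545
```

Request:
arm_command:
  targets: "0 0 0 0 0 0; 0 0 0 0 0 0; 0 0 0 0 0 0; 0 0 0 0 0 0"
  grip: 33

```text
clock: 15.0
position: [0.5788, -0.0067, 0.2321]
ee_rot: [0.952, 0.164, 0.256, -0.044]
ft_force: [0.1, 0.3, -3.2]
grip_width: 0.391
```

```bash
python3 look.py ov6 88; python3 - <<'E'
from h import *
q=manip.camera("scene"); b=q["frame"][170:270,255:355,::-1]; 
q2=manip.camera("side"); b2=q2["frame"][130:230,240:340,::-1]; 
cv2.imwrite("pics/s15.png",cv2.resize(np.hstack([b,b2]),None,fx=4,fy=4,interpolation=3))
p=manip.camera("wrist"); save(p,"w15",(225,150,415,330),4)
E
```

```text
15.0 [ 0.5788 -0.0067  0.2321] 33.4 [ 0.1  0.3 -3.2]
[-0.5 -1.7  0.1] [-0.0006 -0.0012 -0.0001]
[ 0.5788 -0.0068  0.2321]
```

View pics/ov6.png

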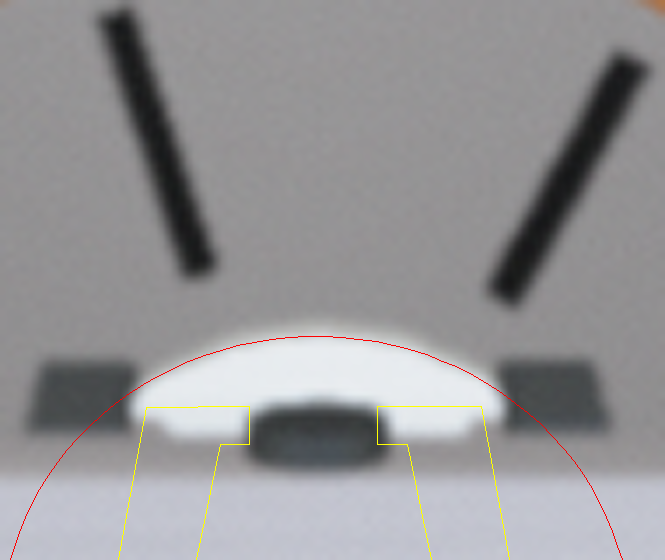

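View pics/s15.png

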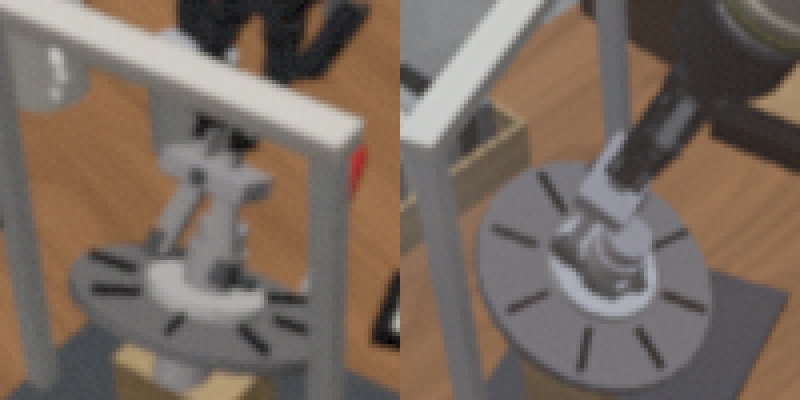

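View pics/w15.png

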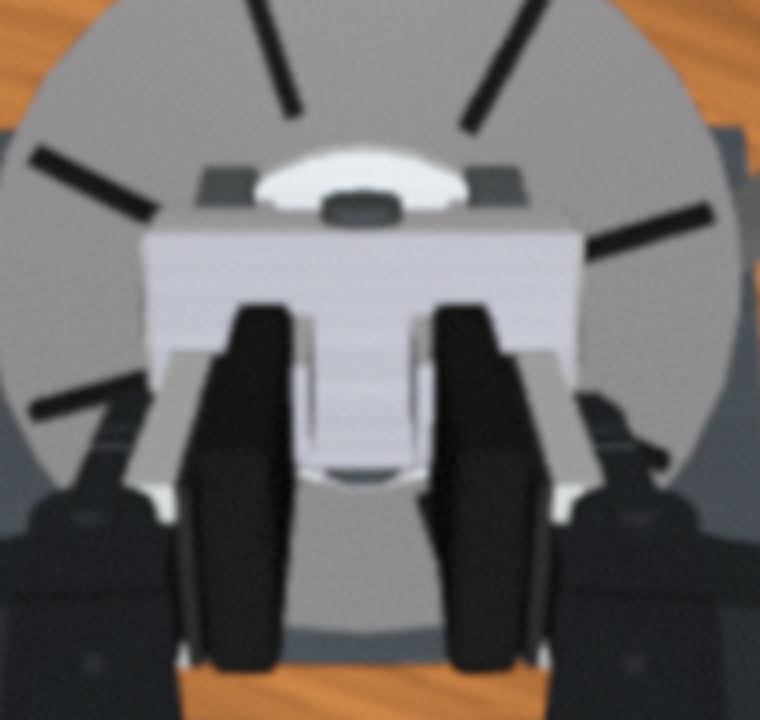

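Request:
arm_command:
  targets: "0 0 3 0 0 0; 0 0 3 0 0 0; 0 0 3 0 0 0; 0 0 3 0 0 0; 0 0 0 0 0 0"

```text
clock: 15.82
position: [0.5844, -0.0047, 0.2214]
ee_rot: [0.952, 0.164, 0.255, -0.044]
ft_force: [-0.4, 0.4, -2.3]
grip_width: 0.392
```

```bash
python3 look.py ov7 70; python3 - <<'E'
from h import *
q=manip.camera("scene"); b=q["frame"][170:270,255:355,::-1]; 
q2=manip.camera("side"); b2=q2["frame"][130:230,240:340,::-1]; 
cv2.imwrite("pics/s16.png",cv2.resize(np.hstack([b,b2]),None,fx=4,fy=4,interpolation=3))
p=manip.camera("wrist"); save(p,"w16",(225,150,415,330),4)
E
```

```text
15.825 [ 0.5844 -0.0047  0.2214] 33.4 [-0.4  0.4 -2.3]
[-0.4 -1.7  5.9] [-0.0009 -0.0009 -0.0002]
[ 0.5844 -0.0047  0.2216]
```

View pics/s16.png

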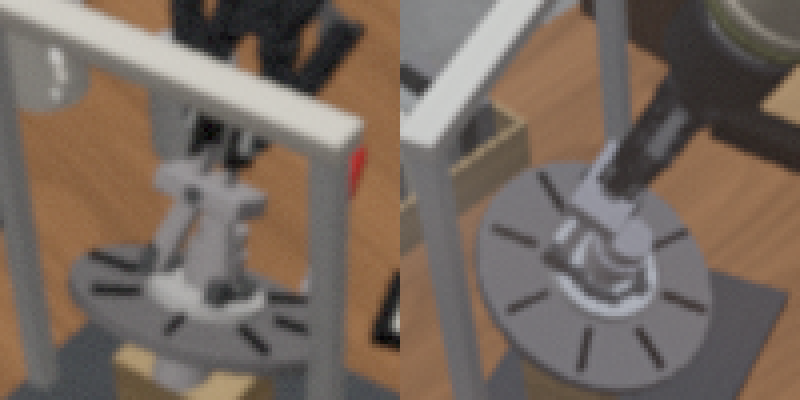

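View pics/w16.png

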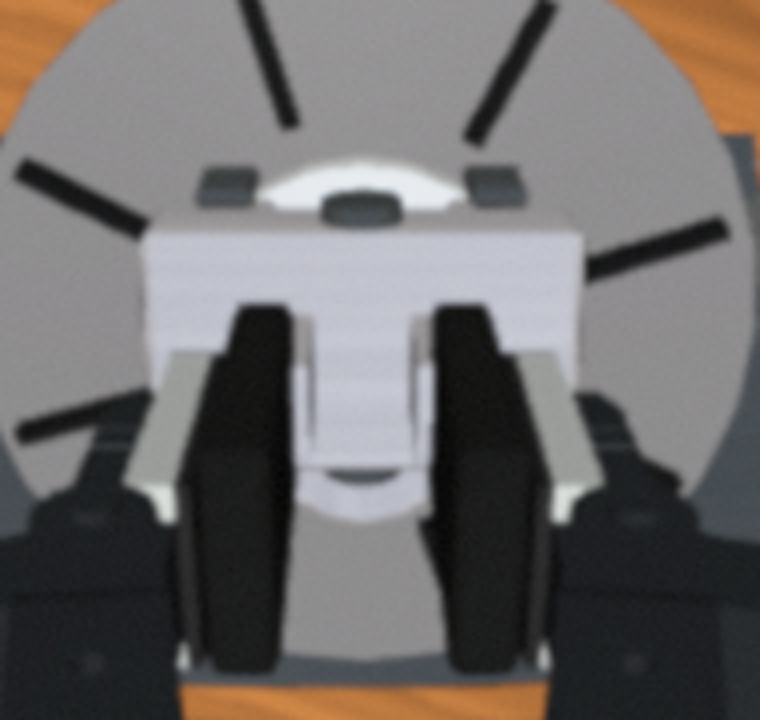

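Moving well; continuing gently to the hub face.

Request:
arm_command:
  targets: "0 0 2 0 0 0; 0 0 2 0 0 0; 0 0 1 0 0 0; 0 0 0 0 0 0"

```text
clock: 16.52
position: [0.5872, -0.0039, 0.2178]
ee_rot: [0.952, 0.164, 0.256, -0.044]
ft_force: [-1.6, -0.7, 1.2]
grip_width: 0.394
```

Request:
arm_command:
  targets: "0 0 1 0 0 0; 0 0 1 0 0 0; 0 0 0 0 0 0"

```text
clock: 16.9
position: [0.5881, -0.0037, 0.2162]
ee_rot: [0.952, 0.164, 0.256, -0.044]
ft_force: [-2.7, -0.4, 5.2]
grip_width: 0.395
```

Request:
arm_command:
  targets: "0 0 1 0 0 0; 0 0 1 0 0 0; 0 0 0 0 0 0"

```text
clock: 17.27
position: [0.5896, -0.0033, 0.2163]
ee_rot: [0.951, 0.164, 0.257, -0.044]
ft_force: [-12.5, -1.3, 20.3]
grip_width: 0.393
```

```bash
python3 look.py ov8 69; python3 - <<'E'
from h import *
q=manip.camera("scene"); b=q["frame"][170:270,255:355,::-1]; 
q2=manip.camera("side"); b2=q2["frame"][130:230,240:340,::-1]; 
cv2.imwrite("pics/s17.png",cv2.resize(np.hstack([b,b2]),None,fx=4,fy=4,interpolation=3))
E
```

```text
17.275 [ 0.5896 -0.0033  0.2163] 33.6 [-12.5  -1.3  20.3]
[-2.5 -2.1 -0.2] [ 0.0007 -0.0039  0.0006]
[ 0.5896 -0.0033  0.2163]
```

View pics/s17.png

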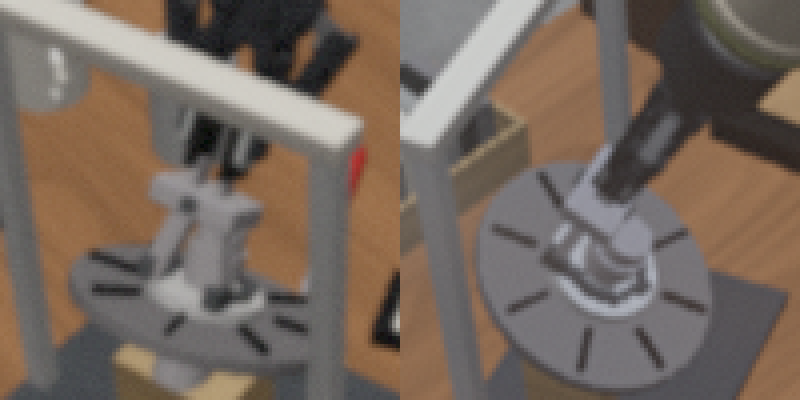

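View pics/ov8.png

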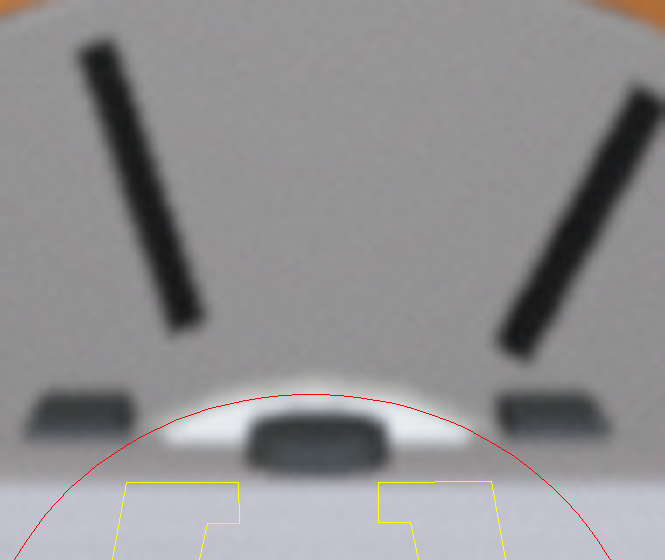

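Request:
arm_command:
  targets: "0 0 1 0 0 0; 0 0 1 0 0 0; 0 0 1 0 0 0"
  grip: 50

```text
clock: 17.8
position: [0.5913, -0.0036, 0.2135]
ee_rot: [0.951, 0.163, 0.257, -0.043]
ft_force: [-8.9, -2.7, 16.9]
grip_width: 0.585
```

```bash
python3 look.py ov9 69; python3 - <<'E'
from h import *
q=manip.camera("scene"); b=q["frame"][170:270,255:355,::-1]; 
q2=manip.camera("side"); b2=q2["frame"][130:230,240:340,::-1]; 
cv2.imwrite("pics/s18.png",cv2.resize(np.hstack([b,b2]),None,fx=4,fy=4,interpolation=3))
p=manip.camera("wrist"); save(p,"w18",(225,150,415,330),4)
E
```

```text
17.8 [ 0.5913 -0.0036  0.2135] 49.9 [-8.9 -2.7 16.9]
[-2.3 -2.9 -3.4] [ 0.0019 -0.0042 -0.0001]
[ 0.5913 -0.0036  0.2134]
```

View pics/s18.png

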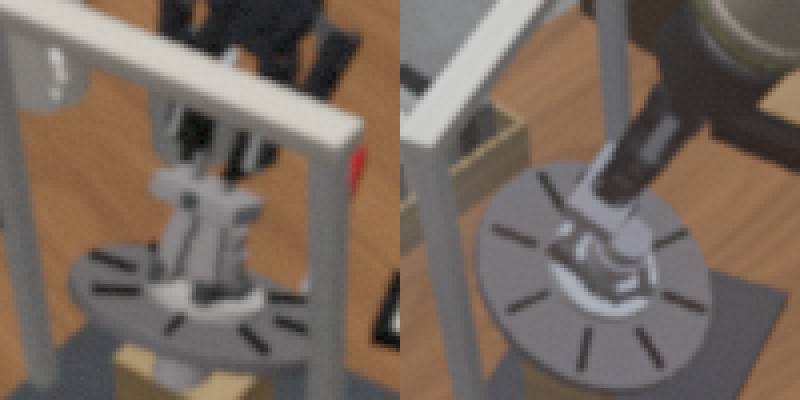

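View pics/w18.png

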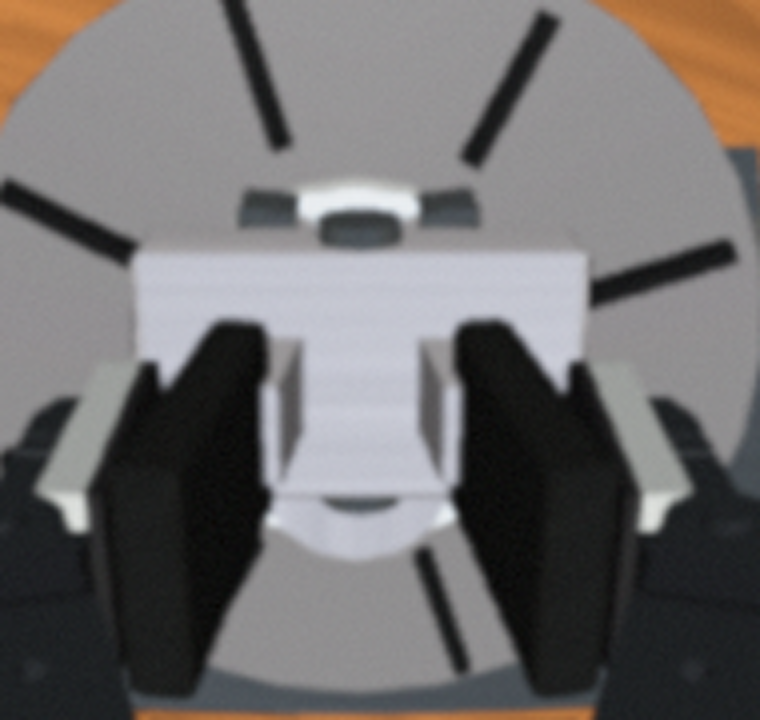

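Request:
arm_command:
  targets: "0 0 1 0 0 0; 0 0 0 0 0 0; 0 0 0 0 0 0"
  grip: 63

```text
clock: 18.38
position: [0.5902, -0.0024, 0.2097]
ee_rot: [0.952, 0.164, 0.255, -0.044]
ft_force: [-0.6, -0.2, -1.3]
grip_width: 0.736
```

```bash
python3 look.py ov10 69 16; python3 - <<'E'
from h import *
q=manip.camera("scene"); b=q["frame"][170:270,255:355,::-1]; 
q2=manip.camera("side"); b2=q2["frame"][130:230,240:340,::-1]; 
cv2.imwrite("pics/s19.png",cv2.resize(np.hstack([b,b2]),None,fx=4,fy=4,interpolation=3))
E
```

```text
18.375 [ 0.5902 -0.0024  0.2097] 62.9 [-0.6 -0.2 -1.3]
[ 0.1 -1.5 -6.3] [-0.0013 -0.0001 -0.0003]
[ 0.5903 -0.0025  0.2099]
```

View pics/s19.png

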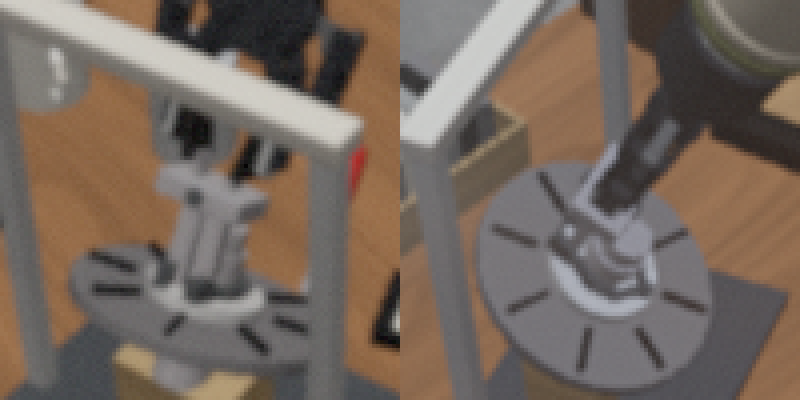

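View pics/ov10.png

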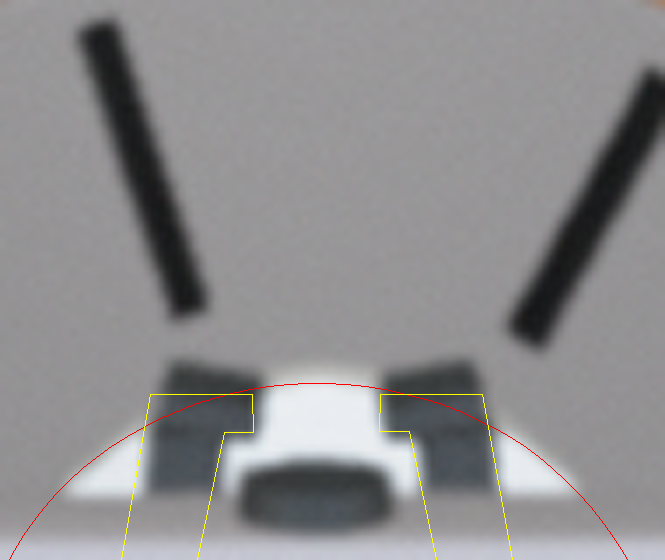

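Request:
arm_command:
  targets: "0 0 -3 0 0 0; 0 0 -6 0 0 0; 0 0 -10 0 0 0; 0 0 -20 0 0 0; 0 0 -25 0 0 0"

```text
clock: 19.15
position: [0.5598, -0.0134, 0.2668]
ee_rot: [0.952, 0.164, 0.256, -0.044]
ft_force: [0.7, -0.2, -0.8]
grip_width: 0.74
```

```bash
python3 look.py ov11 140 16; python3 - <<'E'
from h import *
q=manip.camera("scene"); b=q["frame"][170:270,255:355,::-1]; 
q2=manip.camera("side"); b2=q2["frame"][130:230,240:340,::-1]; 
cv2.imwrite("pics/s20.png",cv2.resize(np.hstack([b,b2]),None,fx=4,fy=4,interpolation=3))
p=manip.camera("wrist"); save(p,"w20",(225,150,415,330),4); print(manip.get_obs()["joint_pos"])
E
```

```text
19.15 [ 0.5598 -0.0134  0.2668] 63.2 [ 0.7 -0.2 -0.8]
[ -0.4  -1.7 -11.7] [-0.0007 -0.0013  0.    ]
[ 0.5601 -0.0142  0.2704]
[ 0.58016345 -0.18246913 -0.4411905   1.97595591 -0.39764131  0.88685347
 -0.92016174]
```

View pics/s20.png

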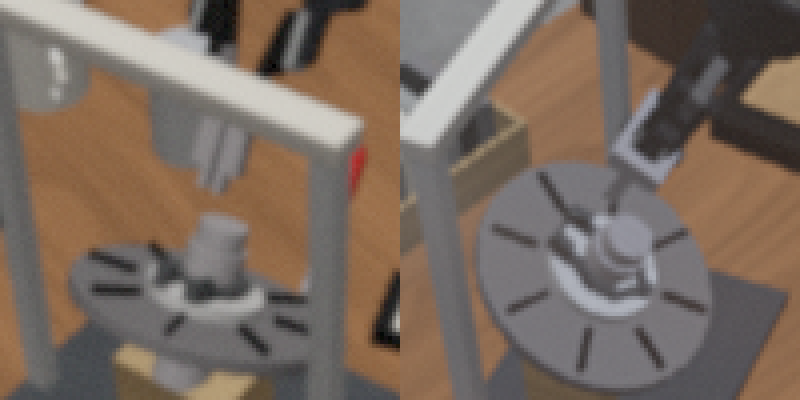

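View pics/ov11.png

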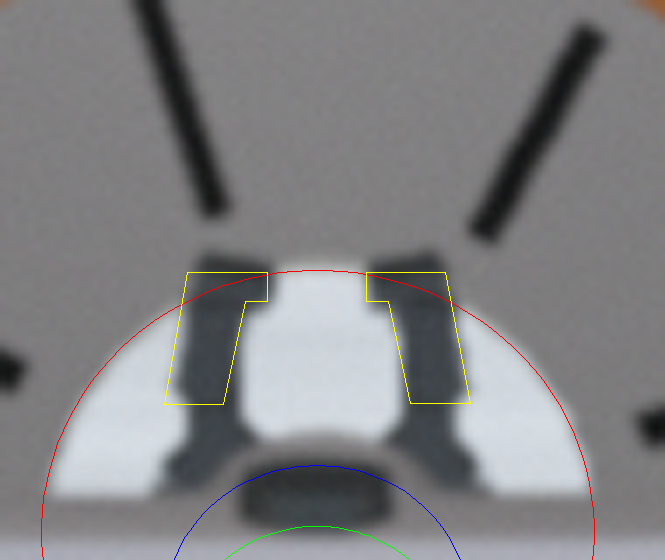

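View pics/w20.png

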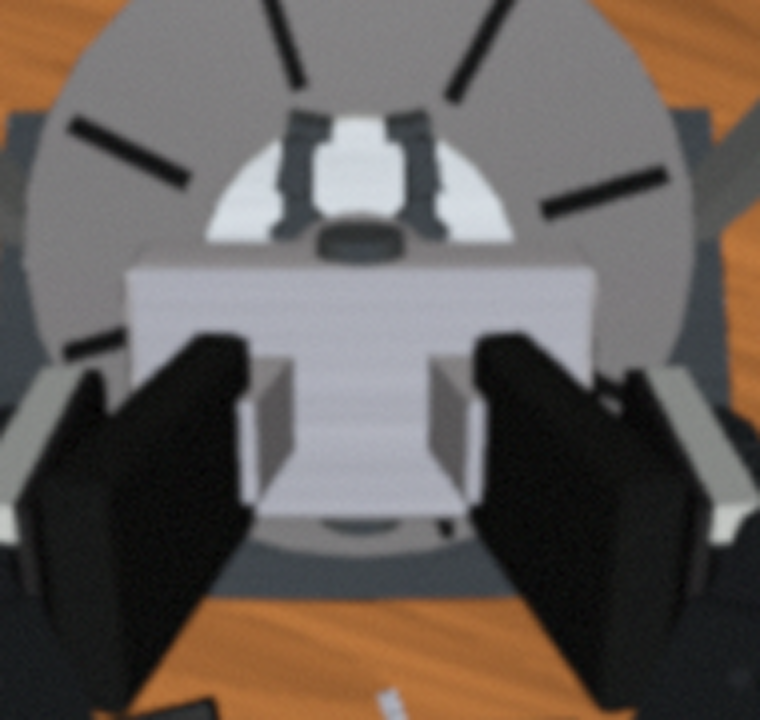

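Request:
arm_command:
  targets: "0 0 -25 0 0 0; 0 -20 -15 0 0 0; 0 -35 -5 0 -0.03 0; -3 -40 0 0 -0.065 -0.01; -3 -40 0 0 -0.065 -0.01"

```text
clock: 19.98
position: [0.488, 0.1057, 0.3012]
ee_rot: [0.968, 0.176, 0.178, -0.028]
ft_force: [0.2, 0.0, -1.9]
grip_width: 0.74
```

```bash
python3 - <<'E'
from h import *
o=manip.get_obs(); print(o["clock"],o["position"],o["joint_pos"])
plan([.4165,.277,.255],down(24.0),6)
E
```

```text
19.975 [0.48795482 0.10569954 0.30124325] [ 0.54829685 -0.29864326 -0.66012333  1.90349569 -0.28501783  1.12950959
 -1.2558063 ]
[ -3.7 -31.    6.6] [ 0.0031 -0.0603 -0.0096]
[ -3.  -31.    6.9] [ 0.0031 -0.0603 -0.0096]
[ -2.3 -31.    7.1] [ 0.0031 -0.0603 -0.0096]
[ -1.5 -31.    7.3] [ 0.0031 -0.0603 -0.0096]
[ -0.8 -31.    7.5] [ 0.0031 -0.0603 -0.0096]
[ -0.  -31.    7.6] [ 0.0031 -0.0603 -0.0096]
```

Request:
arm_command:
  targets: "-4 -31 7 0.003 -0.06 -0.01; -3 -31 7 0.003 -0.06 -0.01; -2 -31 7 0.003 -0.06 -0.01; -2 -31 7 0.003 -0.06 -0.01; -1 -31 7 0.003 -0.06 -0.01"

```text
clock: 20.6
position: [0.4281, 0.2481, 0.2631]
ee_rot: [0.978, 0.204, 0.031, -0.005]
ft_force: [-0.0, 0.1, -1.9]
grip_width: 0.737
```

Request:
arm_command:
  targets: "0 -31 7 0.003 -0.06 -0.01; 0 0 0 0 0 0; 0 0 0 0 0 0"

```text
clock: 20.98
position: [0.4166, 0.2754, 0.2562]
ee_rot: [0.978, 0.209, 0.002, -0.0]
ft_force: [0.3, -0.5, -1.1]
grip_width: 0.739
```

```bash
python3 - <<'E'
from h import *
o=manip.get_obs(); print(o["clock"],o["position"],o["joint_pos"],o["ft_force"])
plan([.4165,.277,.255],down(24.0),1)
p=manip.camera("wrist"); save(p,"w21",(160,100,480,340),2.5)
T=R.from_quat(o["ee_rot"]); P=np.array(o["position"])
def c(X): u,v=proj(p,X,1); return round((u-160)*2.5),round((v-100)*2.5)
print("rim",[c([.417+.02*a*np.cos(t)-.033*b*np.sin(t),.277+.02*a*np.sin(t)+.033*b*np.cos(t),.078]) for t in [np.radians(24)] for a,b in((-1,-1),(1,-1),(1,1),(-1,1))])
for z in(-12,-8): print("box",[c(P+T.apply(np.array((x,y,z))/1000)) for x in (-19,19) for y in (-32,32)])
q=manip.camera("scene"); b=q["frame"][200:330,370:500,::-1]; 
q2=manip.camera("side"); b2=q2["frame"][220:350,200:330,::-1]; 
cv2.imwrite("pics/s21.png",cv2.resize(np.hstack([b,b2]),None,fx=3,fy=3,interpolation=3))
E
```

```text
20.975 [0.41664066 0.27542273 0.25615853] [ 0.38102541  0.14049531 -1.1315518   1.6650783   0.13043603  1.4138663
 -1.9164319 ] [ 0.32300145 -0.52708222 -1.12681649]
[ 0.5 -1.5  1.2] [ 0.0004 -0.0042  0.0022]
rim [(460, 234), (461, 148), (315, 148), (317, 234)]
box [(254, 435), (531, 435), (243, 279), (542, 279)]
box [(257, 427), (528, 427), (246, 274), (539, 273)]
```

View pics/w21.png

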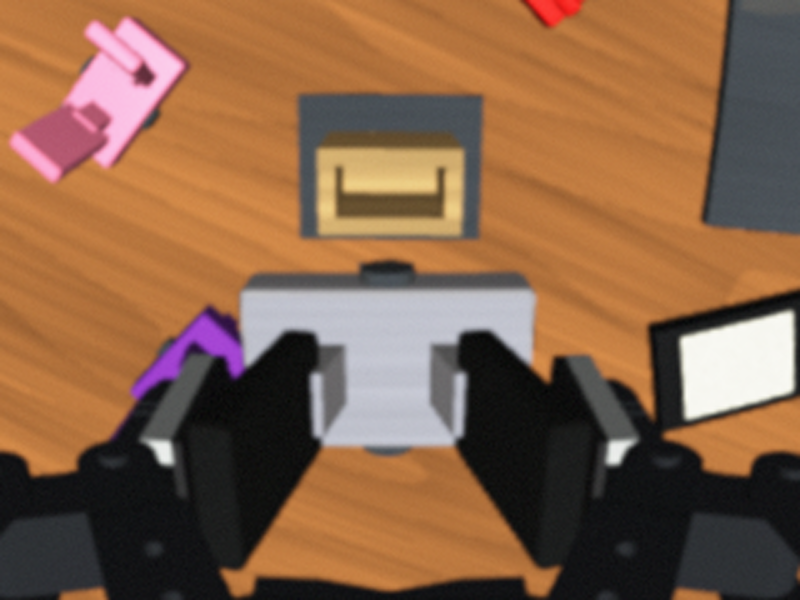

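View pics/s21.png

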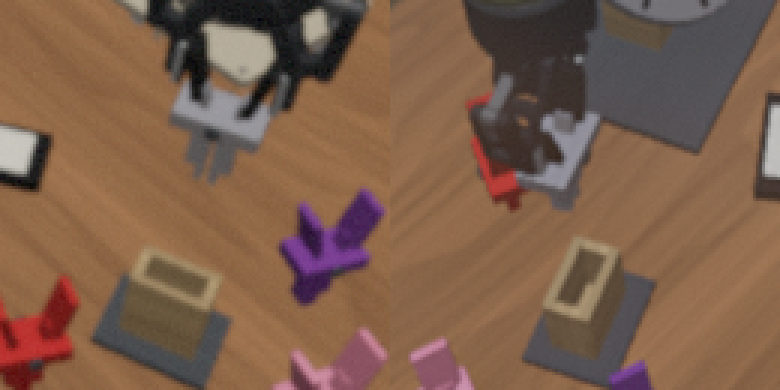

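Request:
arm_command:
  targets: "4 0 20 0 -0.004 0.002; 0 0 30 0 0 0; 0 0 30 0 0 0; 0 0 15 0 0 0; 0 0 0 0 0 0"

```text
clock: 21.75
position: [0.42, 0.2768, 0.1608]
ee_rot: [0.978, 0.208, -0.0, 0.001]
ft_force: [0.2, -0.8, -1.0]
grip_width: 0.735
```

```bash
cat > place.py <<'E'
from h import *
import sys
n=sys.argv[1]
o=manip.get_obs(); print(o["clock"],np.round(o["position"],4),np.round(o["ft_force"],1)); plan([.4165,.277,.084],down(24.0),1)
p=manip.camera("wrist"); save(p,"w"+n,(160,100,480,340),2.5)
T=R.from_quat(o["ee_rot"]); P=np.array(o["position"])
def c(X): u,v=proj(p,X,1); return round((u-160)*2.5),round((v-100)*2.5)
print("rim",[c([.417+.02*a*np.cos(t)-.033*b*np.sin(t),.277+.02*a*np.sin(t)+.033*b*np.cos(t),.078]) for t in [np.radians(24)] for a,b in((-1,-1),(1,-1),(1,1),(-1,1))])
q=manip.camera("scene"); b=q["frame"][220:340,380:480,::-1]; 
q2=manip.camera("side"); b2=q2["frame"][240:360,220:320,::-1]; 
cv2.imwrite("pics/s%s.png"%n,cv2.resize(np.hstack([b,b2]),None,fx=4,fy=4,interpolation=3))
E
python3 place.py 22
```

```text
21.75 [0.42   0.2768 0.1608] [ 0.2 -0.8 -1. ]
[-3.  -1.7 76.8] [ 0.0011  0.0012 -0.0003]
rim [(483, 310), (487, 196), (288, 197), (292, 310)]
```

View pics/w22.png

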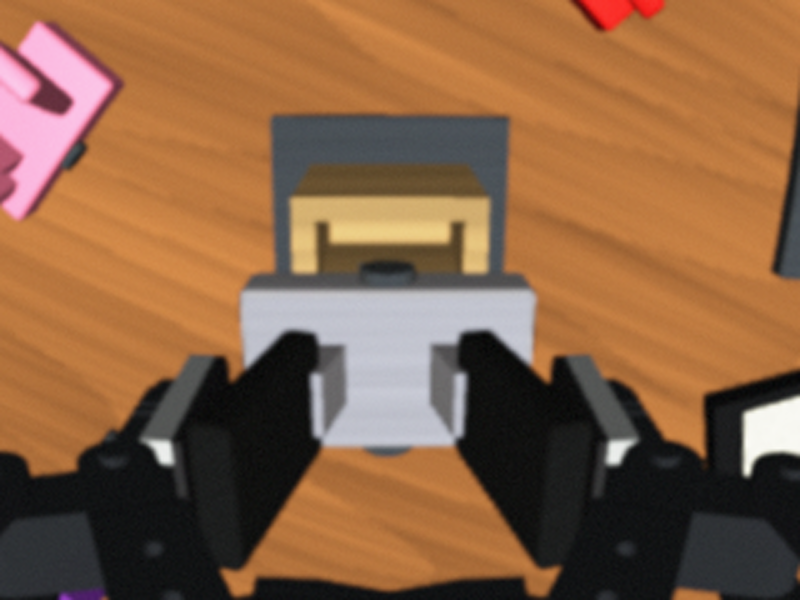

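View pics/s22.png

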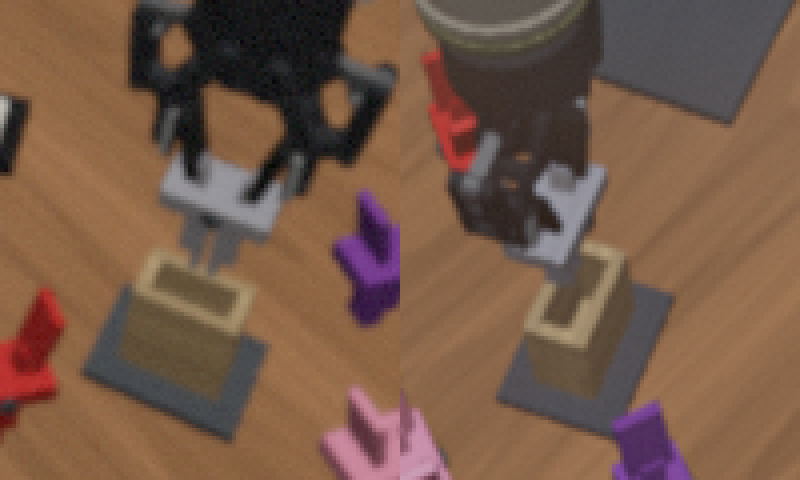

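Request:
arm_command:
  targets: "0 0 12 0 0 0; 0 0 15 0 0 0; 0 0 15 0 0 0; 0 0 15 0 0 0; 0 0 0 0 0 0"

```text
clock: 22.52
position: [0.4197, 0.2767, 0.1033]
ee_rot: [0.978, 0.208, -0.001, 0.001]
ft_force: [-0.1, -0.1, -0.3]
grip_width: 0.738
```

Request:
arm_command:
  targets: "0 0 8 0 0 0; 0 0 5 0 0 0; 0 0 0 0 0 0; 0 0 0 0 0 0"

```text
clock: 23.02
position: [0.4206, 0.2772, 0.0919]
ee_rot: [0.978, 0.208, 0.001, 0.0]
ft_force: [0.3, 0.4, -2.1]
grip_width: 0.735
```

```bash
python3 place.py 23
```

```text
23.025 [0.4206 0.2772 0.0919] [ 0.3  0.4 -2.1]
[-3.8 -1.5  7.9] [ 0.0012 -0.0008 -0.0002]
rim [(513, 402), (521, 256), (254, 257), (263, 402)]
```

View pics/w23.png

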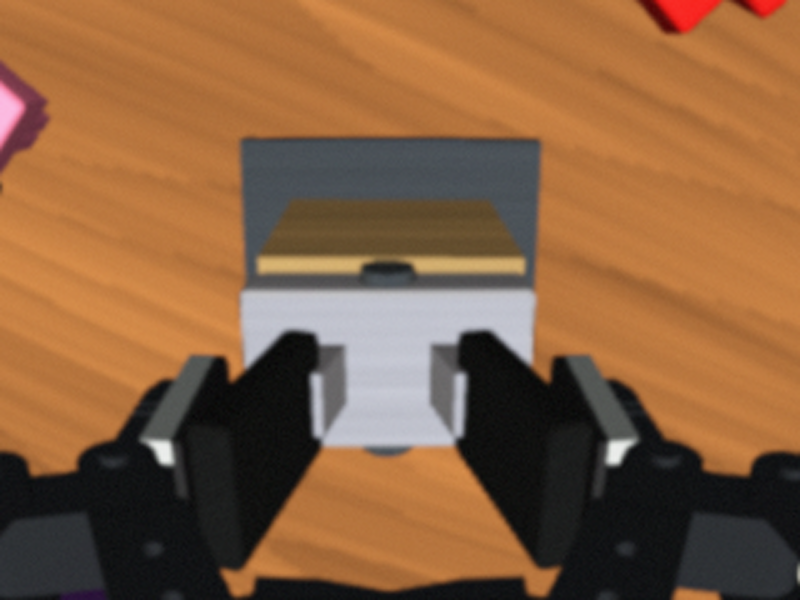

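View pics/s23.png

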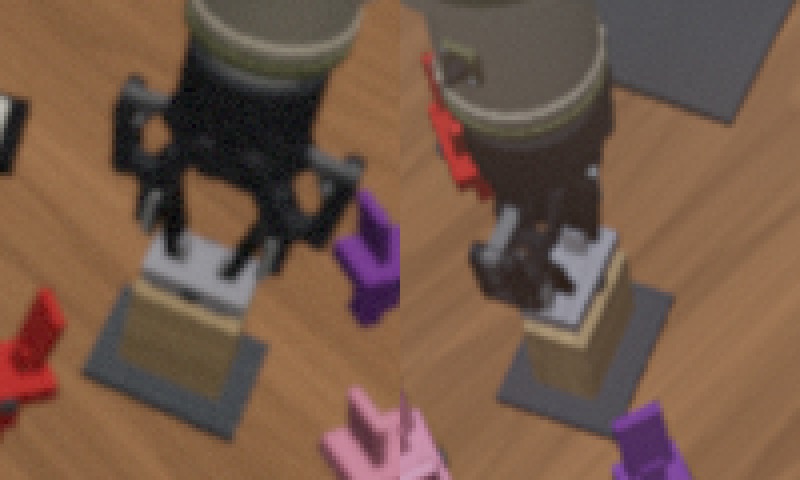

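Request:
arm_command:
  targets: "0 0 3 0 0 0; 0 0 2 0 0 0; 0 0 2 0 0 0; 0 0 0 0 0 0"

```text
clock: 23.68
position: [0.4204, 0.2771, 0.0845]
ee_rot: [0.978, 0.208, 0.0, 0.001]
ft_force: [0.2, -0.1, -1.0]
grip_width: 0.733
```

Request:
arm_command:
  targets: "0 0 1.5 0 0 0; 0 0 1.5 0 0 0; 0 0 0 0 0 0"

```text
clock: 24.05
position: [0.4204, 0.2771, 0.0815]
ee_rot: [0.978, 0.208, 0.0, 0.001]
ft_force: [0.3, 0.2, -1.5]
grip_width: 0.735
```

```bash
python3 place.py 24
```

```text
24.05 [0.4204 0.2771 0.0815] [ 0.3  0.2 -1.5]
[-3.6 -1.5 -2.5] [ 0.0012 -0.0002 -0.0003]
rim [(519, 419), (528, 267), (246, 268), (256, 420)]
```

View pics/w24.png

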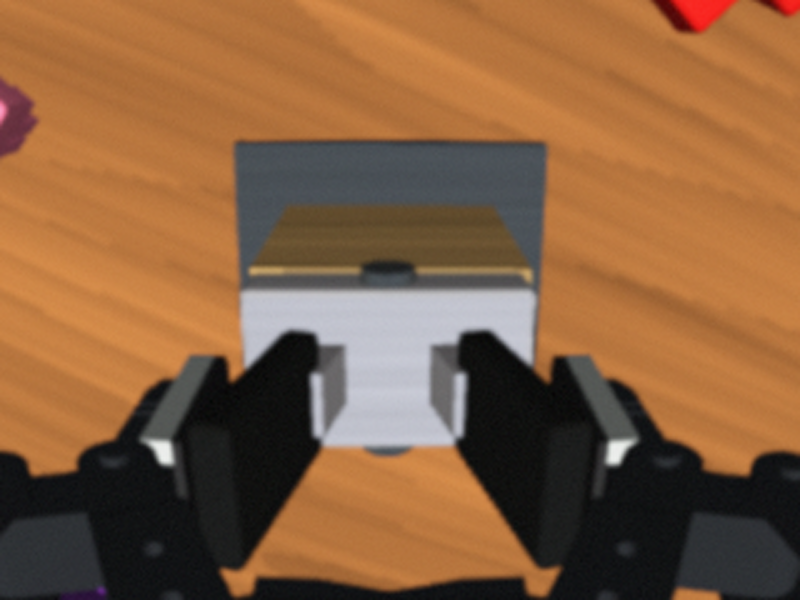

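Request:
arm_command:
  targets: "0 0 1 0 0 0; 0 0 1 0 0 0; 0 0 0 0 0 0"

```text
clock: 24.58
position: [0.4207, 0.2775, 0.0802]
ee_rot: [0.978, 0.208, 0.001, 0.0]
ft_force: [-1.8, 1.0, 4.6]
grip_width: 0.74
```

Request:
arm_command:
  targets: "0 0 0 0 0 0; 0 0 0 0 0 0; 0 0 0 0 0 0; 0 0 0 0 0 0"
  grip: 85

```text
clock: 25.08
position: [0.4204, 0.2771, 0.0796]
ee_rot: [0.978, 0.208, 0.0, 0.001]
ft_force: [-0.3, -0.9, -0.4]
grip_width: 0.998
```

```bash
python3 place.py 25
```

```text
25.075 [0.4204 0.2771 0.0796] [-0.3 -0.9 -0.4]
[-3.6 -1.5 -4.4] [ 0.0011 -0.0003 -0.0004]
rim [(520, 423), (530, 270), (245, 270), (255, 424)]
```

View pics/w25.png

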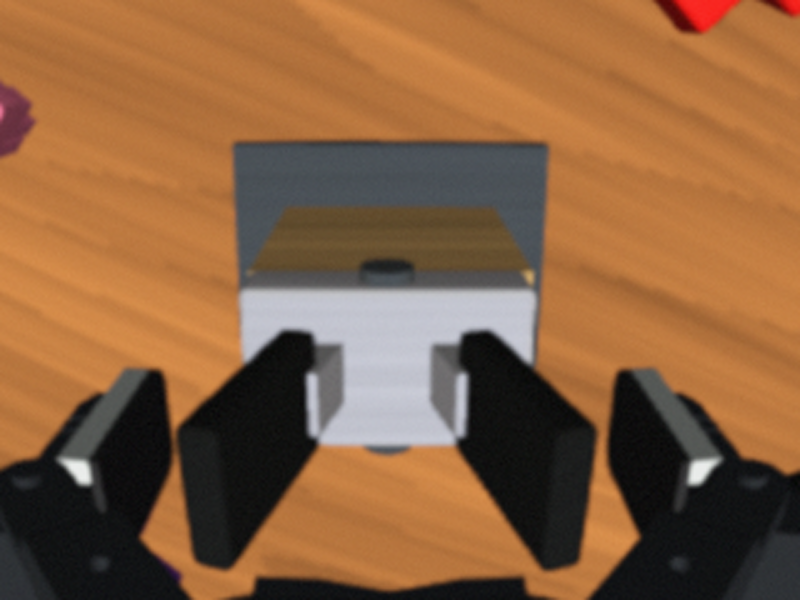

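Request:
arm_command:
  targets: "0 -0.5 -8 0 0 0; 0 0 -20 0 0 0; 0 0 -30 0 0 0; 0 0 -40 0 0 0; 0 0 -40 0 0 0"

```text
clock: 25.85
position: [0.4199, 0.278, 0.2203]
ee_rot: [0.978, 0.208, 0.001, 0.0]
ft_force: [0.0, -0.5, 0.0]
grip_width: 0.994
```

Request:
arm_command:
  targets: "0 0 -10 0 0 0; 0 0 0 0 0 0; 0 0 0 0 0 0"

```text
clock: 26.22
position: [0.4197, 0.2773, 0.2269]
ee_rot: [0.978, 0.208, -0.0, 0.001]
ft_force: [-0.5, -0.4, -0.5]
grip_width: 0.996
```

```bash
python3 place.py 26; python3 - <<'E'
from h import *
q=manip.camera("scene"); save(q,"f1"); b=q["frame"][170:270,255:355,::-1]; 
q2=manip.camera("side"); b2=q2["frame"][130:230,240:340,::-1]; 
cv2.imwrite("pics/f2.png",cv2.resize(np.hstack([b,b2]),None,fx=4,fy=4,interpolation=3))
E
```

```text
26.225 [0.4197 0.2773 0.2269] [-0.5 -0.4 -0.5]
[ -2.9  -1.2 142.9] [ 0.0014  0.0009 -0.0002]
rim [(466, 257), (468, 164), (309, 165), (312, 257)]
```

View pics/w26.png

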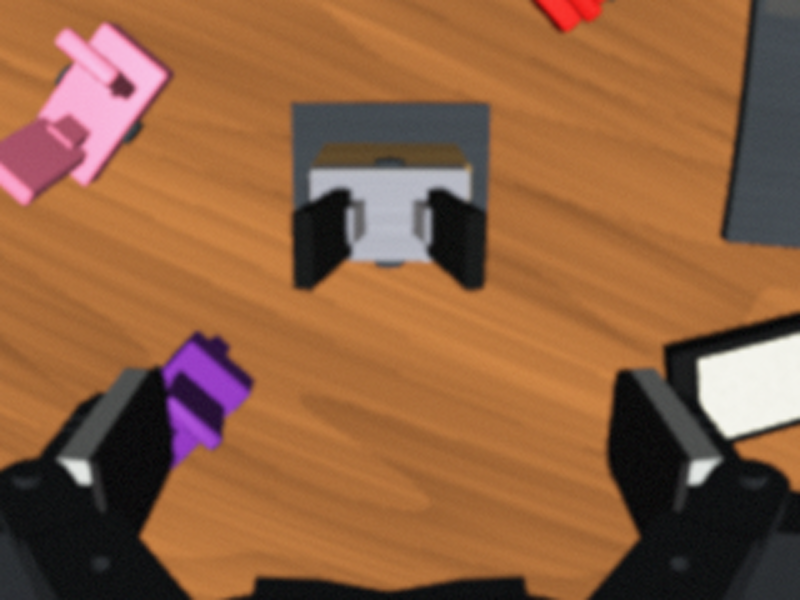

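View pics/s26.png

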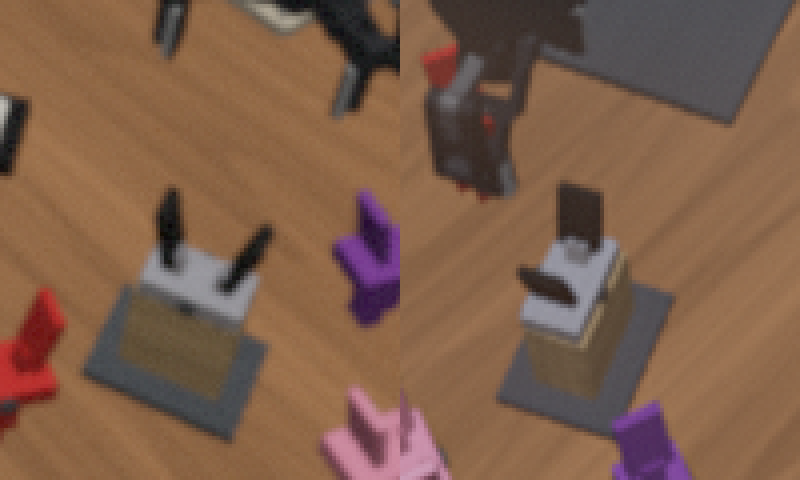

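View pics/f2.png

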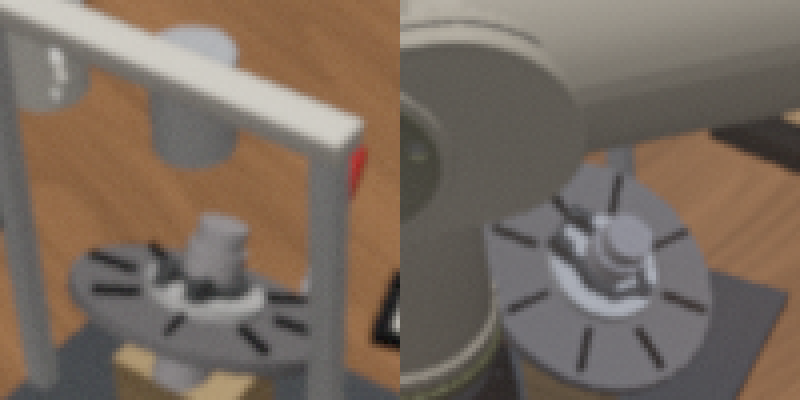

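View pics/f1.png

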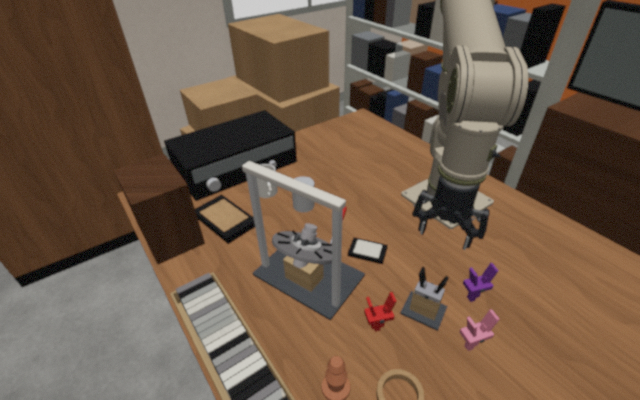

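```bash
python3 - <<'E'
from h import *
print(manip.get_obs()["clock"],manip.hand_in())
E
```

```text
the job is handed in; nothing more can be done
26.475 None
```

The job is handed in at about 26.5 s of the 54 s. Going by the last pictures, the ring is closed in the groove and the pliers are back in their holder.

**What I did:** I took the bare steel pliers from the holder (the red, purple and pink ones were look-alikes). With the hand tilted 30° I put the tips into the ring's gap and squeezed. I pushed the ring down the spindle until about 24 N showed contact with the hub, then let it close. I pulled out along the spindle and stood the pliers back in the holder.

**Last checks:**
- **Ring:** its ears match the model for the home position to within 1–2 mm, with the gap at its closed width. The scene and side views show it low on the hub. I did not measure its tilt. I took it to be square because a ring that has closed that far can no longer be on the thick land.
- **Pliers:** the joint box lies on the rim, about 1 mm off centre, with the handles splayed freely.
- **Gripper:** it is open, about 70 mm above the handle tops, and the wrist force is near zero.
- **Other things on the bench:** they look unmoved in the scene picture; I did not measure them.

**What disagreed with the description:**
- **Fingertips:** they showed about 30 mm behind the reported TCP, not 8 mm ahead of it. My first grasp only brushed the handle tops and came away empty, and I regripped about 35 mm lower.
- **Handles:** the pads touch near the handle tops, so I carried the pliers at a 63 mm opening. A narrower grip spread the tips too far to fit the gap.

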